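Comb the loose floodlight lamps into two rows

ROBOT

A 7-joint arm with a two-finger parallel gripper is mounted at the origin on the work surface. World frame = base frame: x ahead of the robot, y to its left, z up, the work surface at z = 0. Lengths are in m, angles in rad, forces in N, time in s.
With the tool pointing down it reaches from about 0.35 to 0.9 m from the base axis. Payload 8.1 kg.
Tool frame: the origin (TCP) lies on the centre line of the jaws, within the pads' length; the fingertips stand arm.tip_extent ahead of it and the grasp point (between the pads) lies 3 mm ahead of it (arm.tip_extent is the distance from the TCP to the fingertips, in m); y points along the fingers, z is the direction in which the jaws open and shut, and the axes are right-handed (so a half turn about y gives the same grasp; the last joint's range is limited). The gripper opens to 92 mm and grips with 3 to 60 N. Pads are 19 mm wide; open, the fingers measure 130 mm over their backs; the gripper's body (75 mm by 190 mm) begins 47 mm behind the grasp point.
Start: joints at [-1.388, 0.434, 0.025, 1.573, -0.012, 1.134, -0.075], TCP at [0.176, 0.6, 0.249] pointing down, gripper open.
Joint ranges: [-2.62, 2.62], [-0.44, 2.09], [-1.27, 1.32], [0.08, 2.57], [-1.32, 4.46], [0.12, 2], [-2.74, 2.74]. Speed limits (rad/s): [2.22, 2.22, 3.01, 3.01, 3.14, 3.14, 3.14].

INTERFACE

Orientations are given as a rotation vector (axis times angle).
In Python, from cell import observe, get_image, sign_off, boxes_of, place_of, arm gives the robot as it stands.
- The arm moves only by the tool arm_command, never from a script. Its argument "plan" is a list of rows, each a list of 2 entries, a list of its own where there are three numbers: the shift along the tool's x, y, z in m, then the turn, a rotation vector about the tool's x, y, z in degrees. In form: [[[tx, ty, tz], [ax, ay, az]], ...]. A call has 1 to 5 rows; each row is the pose to reach, as a shift and turn from the pose commanded when the call began, along the tool's axes at that moment; what a row does not reach only later rows make up. A row lasts 1/10 s, in which the tool goes at most 50 mm and 8.59 degrees, less where a joint would pass 70% of its speed; a pose out of reach is approached as far as the arm can. A call with a gripper value outside its range is refused whole. "fingers" is the closure, from -1 (fully open) to 1 (shut), set as the call begins (left out, the last holds). The fingers move at their own pace and stop on an object; "squeeze" is the grip in N (left out, the last holds). Time passes only in rows, so rows that repeat a pose let the fingers close. It gives the time, the measured TCP pose, the force and the opening at its end, in the units of the state.
- observe(): the state, without advancing time (a new reading comes with each control period).
- get_image(name): name is "scene" or "top"; returns a dict with "color" (400x640x3 uint8, red, green, blue), "camera_matrix" (3x3 intrinsics, pixels), "world_to_cam" (4x4, takes a point from world to camera coordinates). Camera axes: x right, y up, looking along -z (the intrinsics and any distortion apply to the point x, -y, -z); pixel columns grow to the right and rows downward; lengths in m; the calibration is good to about 2 mm. A picture is of the moment at which its call begins. There is no depth.
- sign_off(): hands the job in, once; it reports no verdict.
Trained networks look in a picture, given as the dict that the camera call returned (one of the last four; its "shot" number tells which), for a name from the list of things; names that differ only in an ending like _2 or _b are one class to them, and where a whole thing is asked for, a point or a joint stands for the part that bears it (a point fixed in the world has none). Each returns a list of dicts, best first, with "confidence" (0 to 1); they miss things now and then, are a little off and sometimes report something else, mostly with a low value. They report only what shows in the picture. A call takes as long as a camera call. They do not tell look-alikes from the thing itself.
- boxes_of(picture, thing): "point" ([column, row] in pixels, amid what is visible of it).
- place_of(picture, thing): "point" ([column, row] in pixels: a listed point, or the origin of a listed thing).
The state is a dict: "clock": time; "joints": joint angles; "dq": joint speeds; "joint_efforts": joint torques, N m; "position": TCP position; "ee_rot": TCP orientation; "force": force on the tool from outside, world axes, zero at the start; "ft_torque": the same for the moment, N m; "width": opening from 0.0 (shut) to 1.0 (fully open).
Only numpy, scipy, OpenCV 4.12 (cv2) and the standard library are available. Lean on these libraries where they do the work, as an engineer would, in place of code of your own. Each camera call takes 0.05 s, during which the arm holds its last target.

TASK

Take the rake from its rest and comb the loose lamps in the sorting tray into two parallel rows against the stop bar, three side by side in each lane. Press the rows snug against the bar for a moment with a light push, about 400 grams and no more than 600 because they are glass, and touch them with nothing but the rake. Then put the rake back in its rest and leave everything else on the counter alone.

Things in the scene. Friction and masses are not known exactly. Their poses are not given: they have to be found in the camera images.
- tray: fixed sorting tray, 282 x 212 x 24 mm: grey floor 6 mm thick, light wood walls 6 mm thick, 18 mm above the floor. Origin: centre of underside; own x runs along the lanes away from the stop bar (bar at the -x end, nearer the robot). A rib along x, 8 mm wide, 14 mm above the floor, parts it into two lanes, each 96 mm wide (own y 4 to 100 mm either side), 270 mm long
- tray_clear (a point): point on the tray's floor on its middle line, 105 mm from the tray's centre along its +x: the strip of floor beyond the lamps (own x from 80 to 135 mm) is empty at the start, room to set the rake down across the lanes
- stop: aluminium stop bar across the tray's near end, rigidly clamped. Origin: on its flat upright face on the lamps' side, mid width, at floor height; own x points square out of that face to the lamps (parallel to the tray's x), own y along the bar. Top 21 mm above the floor. Clamped at another place each time, 106 to 122 mm from the tray's centre
- rake: two-bank wooden rake, 160 g, same both ways round. Origin: midway, in the plane of the tine tips; own y along its bar, z up. Bar 224 x 16 x 12 mm, underside 24 mm above the tips. Seven round tines 5 mm thick each side, at y 14.5 to 89.5 mm, in line at own x = 0; the gap between the banks straddles the tray's rib. Starts in its rest
- rake_grip (a point): middle of the rake's upright square handle (26 x 26 mm, from 36 to 102 mm above the tine tips), 72 mm above the tips: where to grip, across either pair of faces (normal to the rake's x or y)
- rest: fixed dark wooden rake rest, base 70 x 240 x 8 mm. Origin: centre of underside; own y along the rake's bar. Brackets at y -104 and +104 mm (12 mm thick) carry the bar's ends 36 mm above the underside in slots 23 mm wide (own x), flaring to about 35 mm at 63 mm height. Home, the rake's origin is 12 mm above this origin, its y along the rest's y (either way round)
- lamp_a: double-ended floodlight lamp: glass tube 10 mm thick, square white ceramic base at each end; 78 mm long along own y, 12 mm high. Bases about 12 mm wide (own x), but up to 1 mm more or less from lamp to lamp, so a row of three may be 34 to 38 mm deep. About 22 g; slides, does not roll. Origin: centre of its underside. Starts up to 0.5 rad askew in one of the two lanes, three to a lane
- lamp_b: double-ended floodlight lamp: glass tube 10 mm thick, square white ceramic base at each end; 78 mm long along own y, 12 mm high. Bases about 12 mm wide (own x), but up to 1 mm more or less from lamp to lamp, so a row of three may be 34 to 38 mm deep. About 22 g; slides, does not roll. Origin: centre of its underside. Starts up to 0.5 rad askew in one of the two lanes, three to a lane
- lamp_c: double-ended floodlight lamp: glass tube 10 mm thick, square white ceramic base at each end; 78 mm long along own y, 12 mm high. Bases about 12 mm wide (own x), but up to 1 mm more or less from lamp to lamp, so a row of three may be 34 to 38 mm deep. About 22 g; slides, does not roll. Origin: centre of its underside. Starts up to 0.5 rad askew in one of the two lanes, three to a lane
- lamp_d: double-ended floodlight lamp: glass tube 10 mm thick, square white ceramic base at each end; 78 mm long along own y, 12 mm high. Bases about 12 mm wide (own x), but up to 1 mm more or less from lamp to lamp, so a row of three may be 34 to 38 mm deep. About 22 g; slides, does not roll. Origin: centre of its underside. Starts up to 0.5 rad askew in one of the two lanes, three to a lane
- lamp_e: double-ended floodlight lamp: glass tube 10 mm thick, square white ceramic base at each end; 78 mm long along own y, 12 mm high. Bases about 12 mm wide (own x), but up to 1 mm more or less from lamp to lamp, so a row of three may be 34 to 38 mm deep. About 22 g; slides, does not roll. Origin: centre of its underside. Starts up to 0.5 rad askew in one of the two lanes, three to a lane
- lamp_f: double-ended floodlight lamp: glass tube 10 mm thick, square white ceramic base at each end; 78 mm long along own y, 12 mm high. Bases about 12 mm wide (own x), but up to 1 mm more or less from lamp to lamp, so a row of three may be 34 to 38 mm deep. About 22 g; slides, does not roll. Origin: centre of its underside. Starts up to 0.5 rad askew in one of the two lanes, three to a lane
- carton: white and orange bulb carton, 62 x 62 x 110 mm, standing; origin at the centre of its underside; leave alone
- torch: dark metal torch, 42 mm thick and 125 mm tall, standing on its head; origin at the centre of its underside; leave alone
- tape: roll of red tape lying flat, 68 mm across, 19 mm high; origin at the centre of its underside; leave alone
- tester: yellow tester screwdriver, 160 mm long, lying along its own x; leave alone
- switchbox: white switch box with two rockers, 85 x 85 x 38 mm; origin at the centre of its underside; leave alone
- bulb: white bulb, 60 mm across and 108 mm tall, standing on its brass cap; origin at the centre of its underside; leave alone
Things that resemble listed ones, but are neither listed nor needed, are in the scene too. What is shaped like the lamp_e but pink is not meant.

How it is judged:
By the outcome, as a careful person would: the job done as asked, in the order asked, and still so for the second after the job is handed in, with the robot touching nothing.
It also fails if it takes over 67 s, if anything falls off the work surface, if the arm or the gripper's body presses on something with over 40 N, if the wrist force passes 120 N, or if a joint passes its speed limit or range.

## Working session

There is one attempt and no reset: what is moved stays moved. The work goes in short steps, Python scripts to look and compute and a tool call to move; the robot and the scene stay as the last step left them, time stands still between calls to the robot, and variables do not carry over. Pictures are saved under pics/ and viewed, and the job is handed in when it is done.

Besides the shell and the picture viewer there is one more tool, called after "Emit:" by a JSON object that holds its "api" and its "payload", one argument or row to a line. arm_command: Moves the arm, as the interface text tells. Its arguments: {"type":"object","properties":{"plan":{"type":"array","items":{"type":"array"}},"fingers":{"type":"number"},"squeeze":{"type":"number"}},"required":["plan"]}

```bash
ls; mkdir -p pics
python3 - <<'E'
from cell import *
import cv2
print(arm, [a for a in dir(arm) if a[0]!='_'], arm.tip_extent)
s=observe()
for k,v in s.items(): print(k,v)
for n in ('scene','top'):
    p=get_image(n); cv2.imwrite(f'pics/{n}0.png',p['color'][:,:,::-1]); print(n,p['camera_matrix'],p['world_to_cam'],p.keys())
    for t in ['tray_clear','tray','stop','rake','rake_grip','rest','lamp_a','carton','torch']:
        print(n,t,[(r['point'],round(r['confidence'],2)) for r in place_of(p,t)])
E
```

```text
pics
<Robot object at 0x7faf1abffa10> ['PlanningError', 'tip_extent'] 0.022
clock 0.0
joints [-1.38759854  0.43522107  0.02499705  1.57412602 -0.01165148  1.1339747
 -0.07507114]
dq [ 0.00043847  0.0008604   0.00234819  0.00327142 -0.00109572 -0.00040833
 -0.00102488]
joint_efforts [-5.47272248e-04 -6.67822838e+01  9.84715708e-01 -3.14466798e+01
 -6.07392867e-02  4.25466523e-02  1.62010824e-04]
position [0.17611545 0.59916724 0.24793521]
ee_rot [-1.56070504  0.22453574 -0.22434857]
force [-0.32246727  0.86716535  0.10056974]
ft_torque [ 0.00787749 -0.0050194  -0.01379972]
width 1.0036289121465576
scene [[382.31741437   0.         327.50095162]
 [  0.         382.31741437 200.10105721]
 [  0.           0.           1.        ]] [[-0.69659689  0.71730474  0.01505589  0.41644416]
 [-0.44584657 -0.44922596  0.77422017  0.20752548]
 [ 0.56211529  0.53260675  0.63273727 -1.39849609]
 [ 0.          0.          0.          1.        ]] dict_keys(['color', 'camera_matrix', 'world_to_cam', 'shot'])
scene tray_clear [([350.7, 253.2], 0.76)]
scene tray [([378.9, 236.7], 0.77), ([396.7, 242.
[... 647 characters left out ...]
0.98431346 -0.01170585  0.17603973 -0.60262424]
 [-0.17615579 -0.00975157  0.984314   -1.08181184]
 [ 0.          0.          0.          1.        ]] dict_keys(['color', 'camera_matrix', 'world_to_cam', 'shot'])
top tray_clear [([278.3, 183.0], 0.9)]
top tray [([278.3, 218.5], 0.83)]
top stop [([273.9, 256.3], 0.65)]
top rake [([368.2, 225.0], 0.56)]
top rake_grip [([375.7, 222.1], 0.95)]
top rest [([367.9, 227.8], 0.95)]
top lamp_a [([250.5, 243.6], 0.68), ([294.8, 200.4], 0.61), ([257.0, 199.8], 0.59), ([254.0, 222.4], 0.52), ([294.6, 222.3], 0.51), ([213.3, 173.1], 0.48), ([287.8, 241.6], 0.46)]
top carton [([311.4, 141.4], 0.66), ([255.7, 220.6], 0.2)]
top torch [([360.2, 144.9], 0.61)]
```

Run:
```python
import cv2
i=cv2.imread('pics/top0.png')
cv2.imwrite('pics/top0c.png',cv2.resize(i[110:310,180:440],None,fx=3,fy=3,interpolation=cv2.INTER_CUBIC))
```

```text
(no output)
```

View pics/top0c.png

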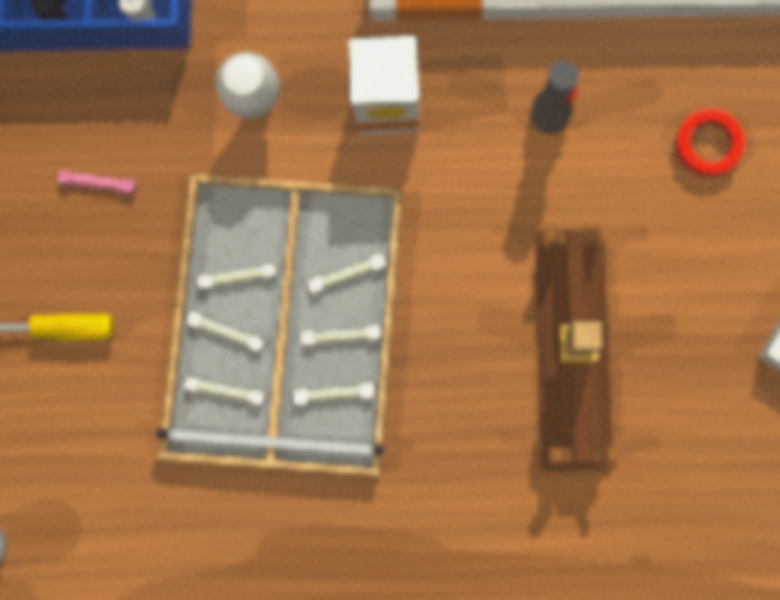

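View pics/scene0.png

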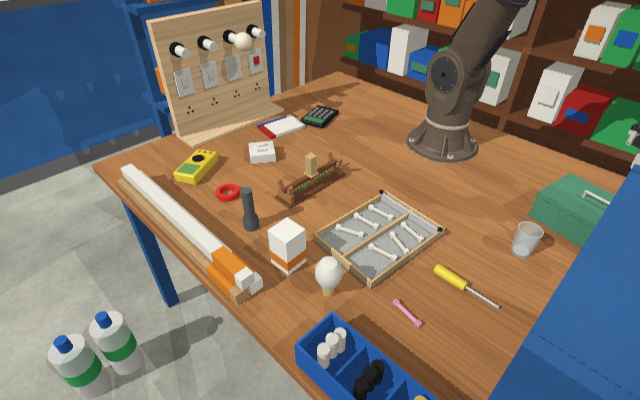

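View pics/top0.png

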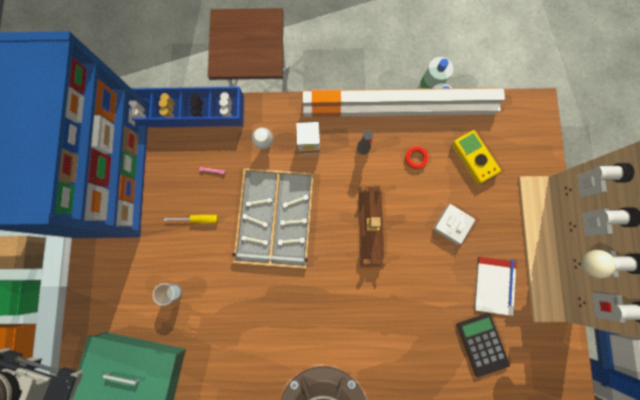

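The pictures show the tray left of centre in the top view (about pixels 233–312, 168–268), with six white lamps, three per lane. The stop bar is at its near end (row ~256) and the rake sits in the dark rest at about (370, 225). The pink look-alike is outside the tray at (211, 170).

```bash
cat > h.py <<'E'
import numpy as np, cv2
from scipy.optimize import least_squares
from scipy.spatial.transform import Rotation as R
def proj(p,P):
    P=np.atleast_2d(P); W=p['world_to_cam']; c=P@W[:3,:3].T+W[:3,3]
    q=np.c_[c[:,0],-c[:,1],-c[:,2]]@np.array(p['camera_matrix']).T
    return q[:,:2]/q[:,2:]
def onplane(p,px,z):
    W=np.array(p['world_to_cam']); K=np.array(p['camera_matrix'])
    d=np.linalg.inv(K)@np.array([px[0],px[1],1.]); d=np.array([d[0],-d[1],-d[2]])
    o=-W[:3,:3].T@W[:3,3]; v=W[:3,:3].T@d
    return o+v*(z-o[2])/v[2]
def tri(ps,pxs):
    f=lambda X: np.concatenate([proj(p,X)[0]-q for p,q in zip(ps,pxs)])
    r=least_squares(f,[0.5,0,0.05]); return r.x, r.fun
def draw(p,polys,fn,crop,s):
    x0,y0,x1,y1=crop
    im=cv2.resize(np.ascontiguousarray(p['color'][y0:y1,x0:x1,::-1]),None,fx=s,fy=s,interpolation=cv2.INTER_CUBIC)
    for P,col in polys:
        q=((proj(p,P)-[x0,y0]+0.5)*s-.5)
        cv2.polylines(im,[np.round(q*8).astype(int).reshape(-1,1,2)],False,col,1,cv2.LINE_AA,3)
    cv2.imwrite(fn,im)
def tf(x,y,yaw,P,z=0):
    P=np.atleast_2d(np.array(P,float)); c,s=np.cos(yaw),np.sin(yaw)
    return np.c_[x+c*P[:,0]-s*P[:,1],y+s*P[:,0]+c*P[:,1],P[:,2]+z]
E
python3 - <<'E'
from h import *; from cell import *
t=get_image('top'); s=get_image('scene')
for th in ['tray','tray_clear','stop','rake','rake_grip','rest']:
    a=place_of(t,th); b=place_of(s,th)
    print(th,[(np.round(r['point'],1),round(r['confidence'],2)) for r in a],[(r['point'],round(r['confidence'],2)) for r in b])
    if a and b:
        X,f=tri([t,s],[a[0]['point'],b[0]['point']]); print('  ',X.round(4),f.round(1))
cr=np.array([[192,178],[399,192],[377,472],[161,458]])/3+[180-.33,110-.33]
C=np.array([onplane(t,q,.024) for q in cr]); print(C.round(4))
print([np.linalg.norm(C[i]-C[(i+1)%4]).round(4) for i in range(4)], C.mean(0))
# rest ends
for q in [(540,235),(600,232),(607,466),(545,468)]:
    print(onplane(t,np.array(q)/3+[179.67,109.67],.05).round(4))
E
```

```text
tray [(array([279.2, 221.3]), 0.81), (array([268.8, 257.5]), 0.31)] [([351.9, 255.4], 0.68), ([380.5, 235.7], 0.55)]
   [ 0.5645  0.1046 -0.0882] [ 9.2 -6.6  9.9  1.1]
tray_clear [(array([281.2, 183. ]), 0.75)] [([352.9, 254.0], 0.74)]
   [0.6449 0.1264 0.0014] [-2.4  1.8 -2.5 -0.3]
stop [(array([268.2, 258.3]), 0.53)] [([404.9, 214.3], 0.71), ([383.9, 252.6], 0.45)]
   [0.4281 0.1475 0.0121] [ 2.3 -1.5  2.6  0.2]
rake [(array([370.9, 225.2]), 0.74)] [([309.6, 183.8], 0.92)]
   [ 0.5192 -0.1506  0.0082] [ 0.5 -0.5  0.7  0.1]
rake_grip [] [([309.4, 161.8], 0.59), ([226.2, 194.1], 0.56), ([310.3, 187.9], 0.4)]
rest [] [([310.6, 187.2], 0.65)]
[[0.6902 0.2301 0.024 ]
 [0.6731 0.0222 0.024 ]
 [0.3979 0.0453 0.024 ]
 [0.4132 0.2533 0.024 ]]
[np.float64(0.2085), np.float64(0.2762), np.float64(0.2086), np.float64(0.2779)] [0.54360149 0.13773042 0.024     ]
[ 0.6225 -0.1149  0.05  ]
[ 0.6248 -0.173   0.05  ]
[ 0.4014 -0.1713  0.05  ]
[ 0.4002 -0.1133  0.05  ]
```

```bash
cat > o.py <<'E'
from h import *; from cell import *
import sys
def box(lx,ly,z,cx=0,cy=0):
    return np.array([[cx+a*lx/2,cy+b*ly/2,z] for a,b in [(1,1),(1,-1),(-1,-1),(-1,1),(1,1)]])
def polys(T,S,K,bar):
    G=(0,255,0);O=(255,0,255)
    out=[(tf(*T,box(.282,.212,.024)),G),(tf(*T,box(.282,.212,.0)),G),(tf(*T,box(.270,.2,.006)),(255,255,0))]
    out.append((tf(*T,[[-bar,-.1,.027],[-bar,.1,.027]]),(0,0,255)))
    out.append((tf(*S,box(.07,.24,.008)),(0,255,255)))
    out.append((tf(*S,box(.07,.24,.0)),(0,255,255)))
    out.append((tf(*K,box(.016,.224,.048)),O)); out.append((tf(*K,box(.026,.026,.114)),O))
    return out
E
cat > o1.py <<'E'
from o import *
t=get_image('top'); s=get_image('scene')
P=polys((.5436,.1377,-.084),(.512,-.143,0.02),(.512,-.143,0.02),.114)
draw(t,P,'pics/t1.png',(225,150,405,280),4.4)
draw(s,P,'pics/s1.png',(265,140,455,290),4.2)
draw(s,[],'pics/s1r.png',(265,140,455,290),4.2)
E
python3 o1.py
```

```text
(no output)
```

View pics/t1.png

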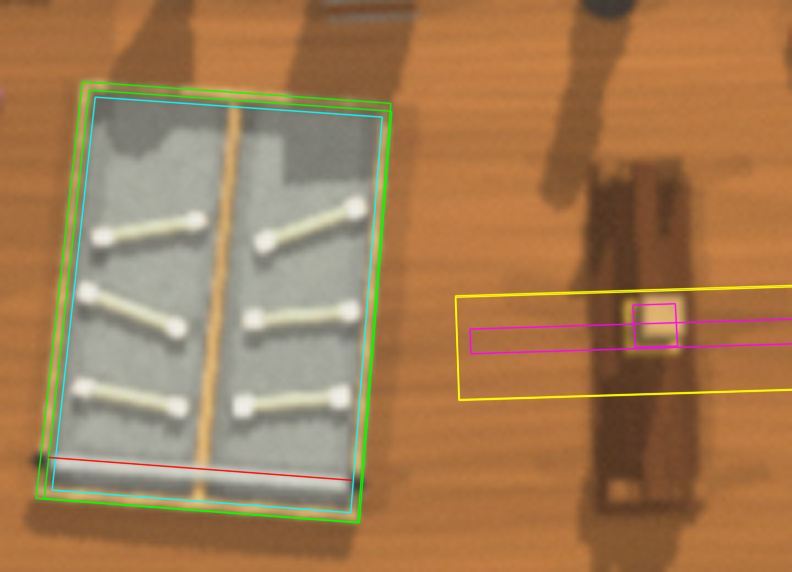

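View pics/s1.png

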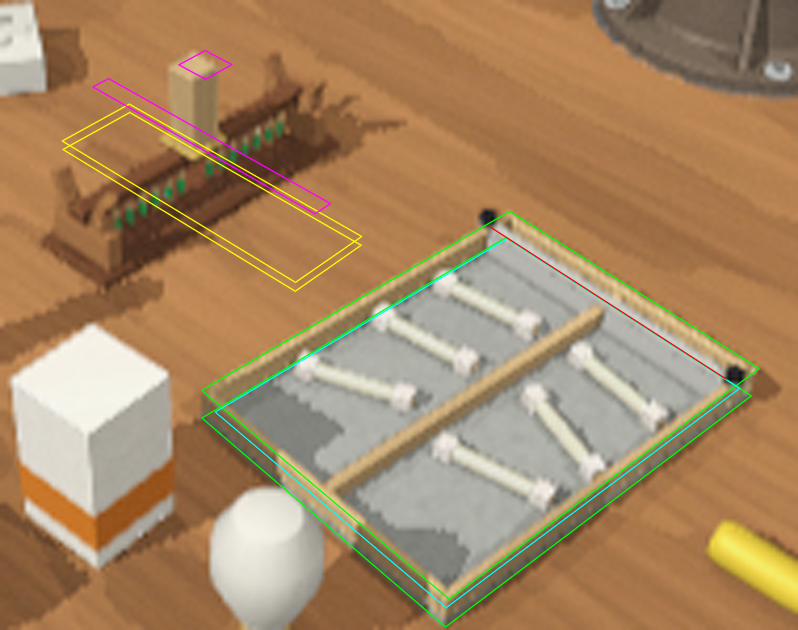

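View pics/s1r.png

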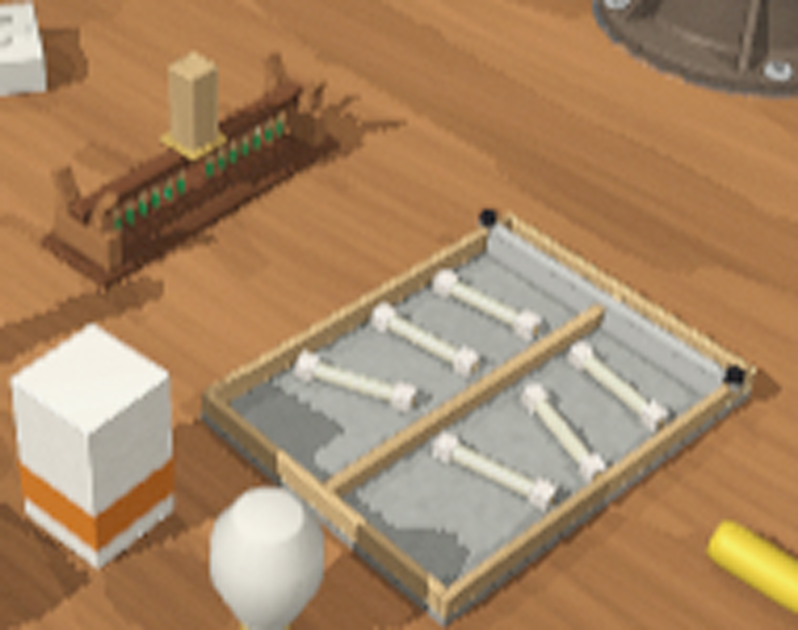

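```bash
cat > fit.py <<'E'
from o import *
t=get_image('top'); s=get_image('scene')
def up(q,o,k): return (np.array(q,float)+.5)/k-.5+o
T4=lambda q: up(q,np.array([225,150]),4.4); S4=lambda q: up(q,np.array([265,140]),4.2)
# rake handle
ht=T4([665,318]); hs=S4([195,63])
print('handle top',tri([t,s],[ht,hs]))
# handle top face z=.114 -> 
print(onplane(t,ht,.114),onplane(s,hs,.114))
hb=S4([192,151]); print('base plate scene bottom corner',onplane(s,S4([195,158]),.048))
for n,q,z in [('S45',[45,240],.0),('S107',[107,287],0),('S345',[345,143],0.004)]: print(n,onplane(s,S4(q),z).round(4))
for n,q,z in [('BL',[600,516],.0),('BR',[703,514],.0),('TR',[687,160],.06),('TL',[592,165],.06)]: print(n,onplane(t,T4(q),z).round(4))
# tray corners scene, top z=.024
cs=[[511,213],[757,372],[446,600],[204,393]]
C=np.array([onplane(s,S4(q),.024) for q in cs]);print(C.round(4),C.mean(0))
# stop bar: top edge lamps side
print('stop t',[onplane(t,T4(q),.027).round(4) for q in ([52,461],[350,484])],'s',[onplane(s,S4(q),.027).round(4) for q in ([492,233],[727,386])],[onplane(s,S4(q),.006).round(4) for q in ([490,255],[707,397])])
E
python3 fit.py
```

```text
handle top (array([ 0.5160441 , -0.14921014,  0.11406782]), array([-0.07854411,  0.07025132, -0.11192248, -0.02115164]))
[ 0.51623929 -0.14943768  0.114     ] [ 0.51581713 -0.14897656  0.114     ]
base plate scene bottom corner [ 0.53107347 -0.13429725  0.048     ]
S45 [ 0.6304 -0.1859  0.    ]
S107 [ 0.6333 -0.1161  0.    ]
S345 [ 0.3936 -0.1117  0.004 ]
BL [ 0.3966 -0.1169  0.    ]
BR [ 0.3972 -0.1855  0.    ]
TR [ 0.6258 -0.1748  0.06  ]
TL [ 0.6232 -0.1125  0.06  ]
[[0.3953 0.0464 0.024 ]
 [0.4158 0.2563 0.024 ]
 [0.6947 0.231  0.024 ]
 [0.6758 0.0235 0.024 ]] [0.54541867 0.13929296 0.024     ]
stop t [array([0.4358, 0.2443, 0.027 ]), array([0.4189, 0.0485, 0.027 ])] s [array([0.4262, 0.0531, 0.027 ]), array([0.4436, 0.2509, 0.027 ])] [array([0.4244, 0.0527, 0.006 ]), array([0.4394, 0.2385, 0.006 ])]
```

```bash
cat > mv.py <<'E'
# usage: helper mv(target_xyz, R_target)-> prints shift in tool axes & rotvec deg, from measured pose
from h import *; from cell import *
def cur():
    o=observe(); return o,np.array(o['position']),R.from_rotvec(o['ee_rot'])
def go(p,Rt=None):
    o,x,Rc=cur(); Rt=Rt or Rc
    print('shift',Rc.inv().apply(np.array(p)-x).round(4),'turn',(Rc.inv()*Rt).as_rotvec(degrees=True).round(2))
def st():
    o,x,Rc=cur(); print('t',round(o['clock'],2),'pos',x.round(4),'w',round(o['width'],3),'F',np.round(o['force'],2),'M',np.round(o['ft_torque'],3)); print('q',np.round(o['joints'],2)); M=Rc.as_matrix(); print('ax x',M[:,0].round(3),'y',M[:,1].round(3),'z',M[:,2].round(3),'zyaw',np.degrees(np.arctan2(M[1,2],M[0,2])).round(2))
def down(yaw): # tool y down, tool z at world yaw(deg)
    a=np.radians(yaw); z=np.array([np.cos(a),np.sin(a),0]); y=np.array([0,0,-1.]); x=np.cross(y,z)
    return R.from_matrix(np.c_[x,y,z])
E
python3 - <<'E'
from mv import *
st()
t=get_image('top')
for n,q,z in [('torch',(365,135),.125),('carton',(307,126),.11),('bulb',(261,133),.1)]: print(n,onplane(t,q,z))
E
```

```text
t 1.9 pos [0.1762 0.5996 0.2487] w 1.002 F [-0.   -0.52  0.34] M [-0.02   0.011 -0.02 ]
q [-1.39  0.43  0.03  1.57 -0.01  1.13 -0.08]
ax x [ 0.959 -0.282 -0.   ] y [ 0.  0. -1.] z [0.282 0.959 0.   ] zyaw 73.62
torch [ 0.75780776 -0.12667237  0.125     ]
carton [0.79183361 0.03516469 0.11      ]
bulb [0.77635862 0.16723737 0.1       ]
```

Emit:
{"api": "arm_command", "payload": {
  "plan": [
    [[0.16,0,-0.19],[0,42,0]],
    [[0.16,0,-0.19],[0,42,0]],
    [[0.16,0,-0.19],[0,42,0]],
    [[0.16,0,-0.19],[0,42,0]],
    [[0.16,0,-0.19],[0,42,0]]
  ],
  "fingers": -1,
  "squeeze": 30
}}

```text
clock: 2.45
position: [0.2768, 0.3702, 0.2489]
ee_rot: [-1.419, 0.799, -0.798]
force: [2.1, 1.4, 0.6]
width: 0.999
```

```bash
python3 -c "
from mv import *
st(); go([.516,-.149,.20],down(-90))"
```

```text
t 2.45 pos [0.2768 0.3702 0.2489] w 0.999 F [2.15 1.38 0.64] M [-0.106 -0.015  0.012]
q [-1.24  0.16  0.23  1.97 -0.04  1.01 -0.45]
ax x [ 0.519 -0.855 -0.   ] y [ 0.     0.001 -1.   ] z [0.855 0.519 0.   ] zyaw 31.26
shift [ 0.568   0.0486 -0.0649] turn [ 1.0000e-02  1.2126e+02 -4.0000e-02]
```

Emit:
{"api": "arm_command", "payload": {
  "plan": [
    [[0.23,0.02,-0.026],[0,42,0]],
    [[0.23,0.02,-0.026],[0,42,0]],
    [[0.23,0.02,-0.026],[0,42,0]],
    [[0.23,0.02,-0.026],[0,42,0]],
    [[0.23,0.02,-0.026],[0,42,0]]
  ]
}}

```text
clock: 2.95
position: [0.3754, 0.1595, 0.2289]
ee_rot: [-1.113, 1.348, -1.348]
force: [0.5, -0.1, 1.8]
width: 1.0
```

```bash
python3 -c "
from mv import *
st(); go([.516,-.149,.20],down(-90))"
```

```text
t 2.95 pos [0.3754 0.1595 0.2289] w 1.0 F [ 0.47 -0.1   1.75] M [-0.109  0.051  0.011]
q [-0.98  0.09  0.49  2.12 -0.05  0.94 -0.65]
ax x [-0.189 -0.982 -0.001] y [ 0.001  0.    -1.   ] z [ 0.982 -0.189  0.   ] zyaw -10.89
shift [0.2764 0.0288 0.1963] turn [-0.000e+00  7.911e+01 -4.000e-02]
```

Emit:
{"api": "arm_command", "payload": {
  "plan": [
    [[0.16,0.02,0.11],[0,42,0]],
    [[0.16,0.02,0.11],[0,42,0]],
    [[0.16,0.02,0.11],[0,42,0]],
    [[0.16,0.02,0.11],[0,42,0]],
    [[0.16,0.02,0.11],[0,42,0]]
  ]
}}

```text
clock: 3.45
position: [0.4557, -0.0207, 0.2091]
ee_rot: [-0.614, 1.849, -1.855]
force: [-1.3, 0.5, 0.3]
width: 0.999
```

```bash
python3 -c "
from mv import *
st(); go([.516,-.149,.20],down(-90))"
```

```text
t 3.45 pos [ 0.4557 -0.0207  0.2091] w 0.999 F [-1.26  0.47  0.26] M [-0.087  0.18  -0.003]
q [-0.69  0.23  0.75  2.07 -0.19  0.91 -0.76]
ax x [-0.801 -0.599 -0.   ] y [ 0.002 -0.003 -1.   ] z [ 0.599 -0.801  0.004] zyaw -53.23
shift [0.0285 0.0096 0.1388] turn [-0.19 36.77 -0.09]
```

Emit:
{"api": "arm_command", "payload": {
  "plan": [
    [[0.0285,0.01,0.139],[0,36.8,0]],
    [[0.0285,0.01,0.139],[0,36.8,0]],
    [[0.0285,0.01,0.139],[0,36.8,0]],
    [[0.0285,0.01,0.139],[0,36.8,0]],
    [[0.0285,0.01,0.139],[0,36.8,0]]
  ]
}}

```text
clock: 3.95
position: [0.5164, -0.1439, 0.1985]
ee_rot: [-0.007, 2.217, -2.22]
force: [0.0, 0.3, -0.3]
width: 1.001
```

```bash
python3 -c "
from o import *
from mv import *
st(); go([.516,-.149,.087],down(-90))
t=get_image('top'); s=get_image('scene')
K=(.516,-.149,1.5708)
P=polys((.5445,.1385,-.085),K,K,.114)
draw(s,P,'pics/s2.png',(265,110,455,260),4.2)
draw(t,P,'pics/t2.png',(225,150,405,280),4.4)
"
```

```text
t 3.95 pos [ 0.5164 -0.1439  0.1985] w 1.001 F [ 0.    0.34 -0.31] M [ 0.022  0.162 -0.042]
q [-0.47  0.44  0.89  1.9  -0.41  0.99 -0.96]
ax x [-1.    -0.006  0.   ] y [-0.    -0.001 -1.   ] z [ 0.006 -1.     0.001] zyaw -89.68
shift [0.0004 0.1115 0.0049] turn [-0.08  0.32  0.02]
```

View pics/s2.png

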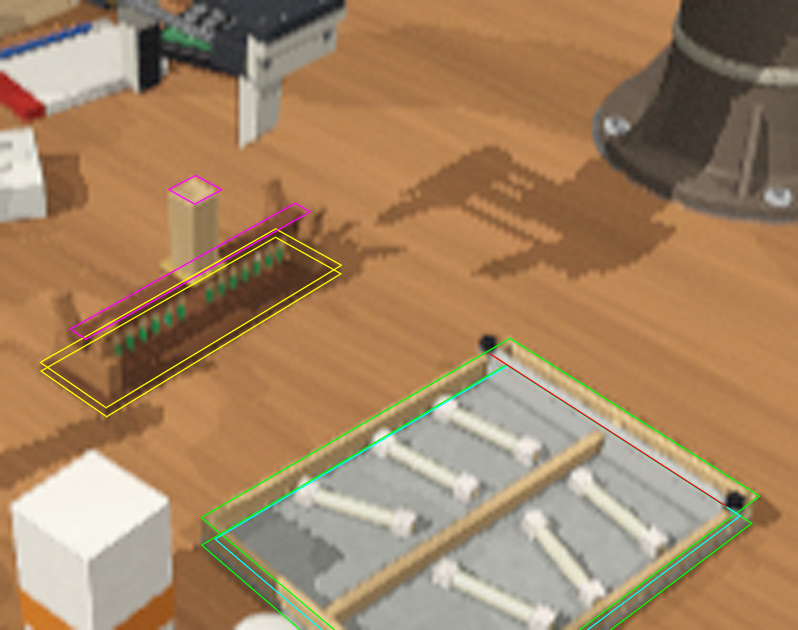

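View pics/t2.png

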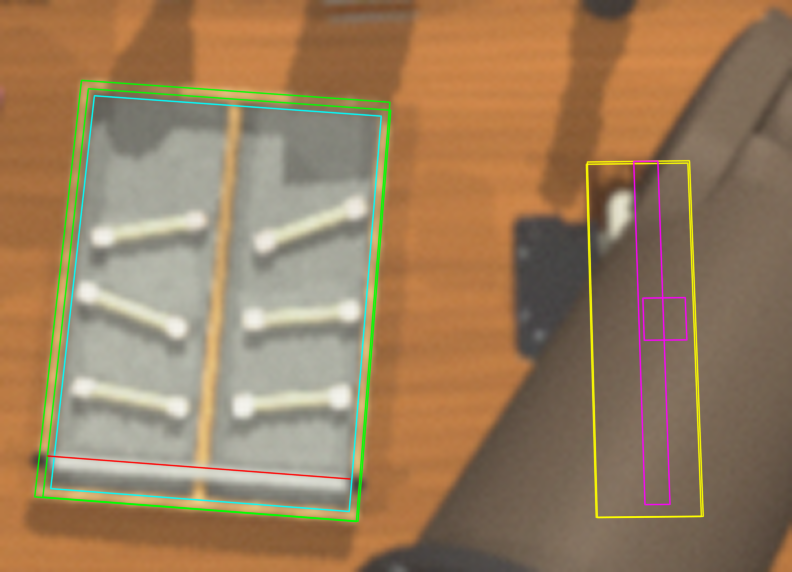

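The overlay of the estimated rest, handle and tray matches both views to about a pixel: in the scene crop the handle top is at (195,190) and the tray outline sits on its walls. I'll descend onto the handle.

Emit:
{"api": "arm_command", "payload": {
  "plan": [
    [[0,0.03,0.005],[0,0.3,0]],
    [[0,0.06,0.005],[0,0.3,0]],
    [[0,0.09,0.005],[0,0.3,0]],
    [[0,0.111,0.005],[0,0.3,0]],
    [[0,0.111,0.005],[0,0.3,0]]
  ]
}}

```text
clock: 4.55
position: [0.5148, -0.1458, 0.0857]
ee_rot: [-0.017, 2.219, -2.216]
force: [0.1, -0.2, 1.0]
width: 1.006
```

```bash
python3 -c "
from mv import *
st(); go([.516,-.149,.087],down(-90))"
```

```text
t 4.55 pos [ 0.5148 -0.1458  0.0857] w 1.006 F [ 0.1  -0.22  0.96] M [-0.04   0.173 -0.004]
q [-0.35  0.59  0.75  2.01 -0.58  0.77 -0.81]
ax x [-1.    -0.011  0.004] y [-0.004  0.001 -1.   ] z [ 0.011 -1.    -0.001] zyaw -89.34
shift [-0.0012 -0.0014  0.0032] turn [0.06 0.66 0.23]
```

Emit:
{"api": "arm_command", "payload": {
  "plan": [
    [[-0.001,0,0.002],[0,0.4,0]],
    [[-0.001,0,0.002],[0,0.4,0]],
    [[-0.001,0,0.002],[0,0.4,0]]
  ]
}}

```text
clock: 4.85
position: [0.5182, -0.1491, 0.089]
ee_rot: [-0.0, 2.219, -2.219]
force: [-0.3, -0.3, 0.4]
width: 1.001
```

```bash
python3 -c "
from o import *
from mv import *
st(); go([.516,-.149,.087],down(-90))
s=get_image('scene')
draw(s,[],'pics/s3.png',(265,110,455,260),4.2)
"
```

```text
t 4.85 pos [ 0.5182 -0.1491  0.089 ] w 1.001 F [-0.34 -0.26  0.4 ] M [-0.041  0.195 -0.038]
q [-0.35  0.59  0.76  2.   -0.58  0.78 -0.81]
ax x [-1.    -0.003 -0.002] y [ 0.002 -0.    -1.   ] z [ 0.003 -1.     0.   ] zyaw -89.85
shift [ 0.0022  0.002  -0.0001] turn [-0.01  0.15 -0.12]
```

View pics/s3.png

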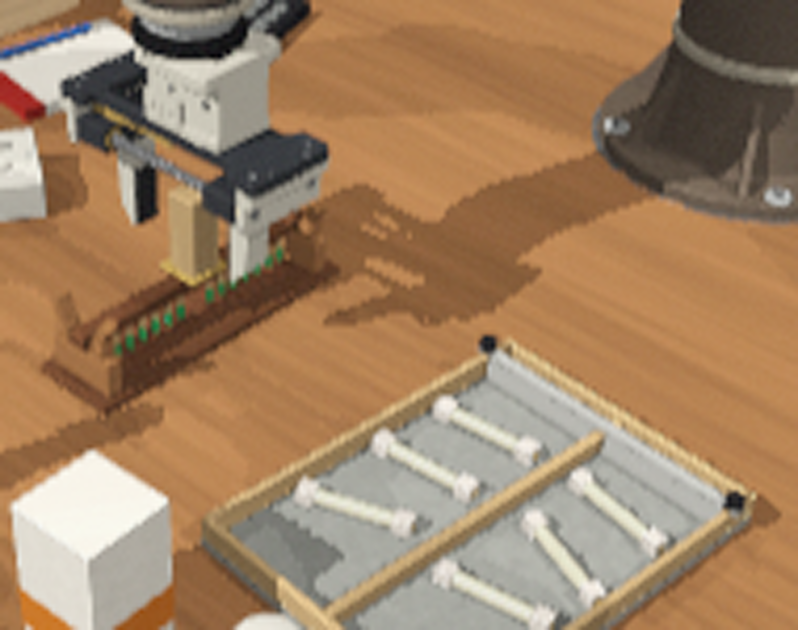

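The jaws straddle the handle at (195,235) in the crop. I'll close them.

Emit:
{"api": "arm_command", "payload": {
  "plan": [
    [[0,0,0],[0,0,0]],
    [[0,0,0],[0,0,0]],
    [[0,0,0],[0,0,0]],
    [[0,0,0],[0,0,0]],
    [[0,0,0],[0,0,0]]
  ],
  "fingers": 1,
  "squeeze": 40
}}

```text
clock: 5.4
position: [0.5173, -0.1489, 0.0877]
ee_rot: [-0.003, 2.22, -2.22]
force: [-0.5, -0.0, 0.9]
width: 0.616
```

Emit:
{"api": "arm_command", "payload": {
  "plan": [
    [[0,0,0],[0,0,0]],
    [[0,0,0],[0,0,0]]
  ]
}}

```text
clock: 5.6
position: [0.5173, -0.1489, 0.0877]
ee_rot: [-0.002, 2.22, -2.22]
force: [0.5, -0.8, 1.0]
width: 0.438
```

```bash
python3 -c "
from o import *
from mv import *
st(); go([.516,-.149,.087],down(-90))
s=get_image('scene')
draw(s,[],'pics/s4.png',(265,110,455,260),4.2)
st()
"
```

```text
t 5.6 pos [ 0.5173 -0.1489  0.0877] w 0.438 F [ 0.54 -0.81  0.99] M [0.009 0.201 0.004]
q [-0.35  0.59  0.76  2.   -0.58  0.77 -0.81]
ax x [-1.    -0.002  0.   ] y [-0.  0. -1.] z [ 0.002 -1.    -0.   ] zyaw -89.88
shift [0.0013 0.0007 0.0001] turn [0.   0.12 0.  ]
t 5.65 pos [ 0.5173 -0.1489  0.0877] w 0.397 F [0.26 0.15 0.32] M [-0.034  0.187  0.05 ]
q [-0.35  0.59  0.76  2.   -0.58  0.77 -0.81]
ax x [-1.    -0.002  0.   ] y [-0.  0. -1.] z [ 0.002 -1.    -0.   ] zyaw -89.88
```

View pics/s4.png

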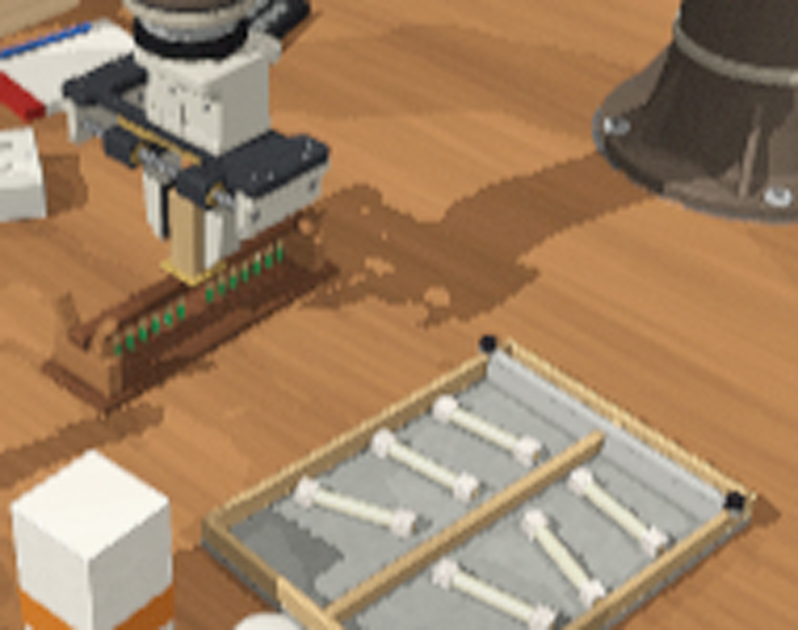

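Emit:
{"api": "arm_command", "payload": {
  "plan": [
    [[0,0,0],[0,0,0]],
    [[0,0,0],[0,0,0]],
    [[0,0,0],[0,0,0]],
    [[0,0,0],[0,0,0]]
  ]
}}

```text
clock: 6.05
position: [0.5174, -0.1489, 0.0877]
ee_rot: [-0.002, 2.22, -2.22]
force: [-0.0, -0.3, 0.3]
width: 0.285
```

```bash
python3 -c "
from mv import *
st()"
```

```text
t 6.05 pos [ 0.5174 -0.1489  0.0877] w 0.285 F [-0.04 -0.29  0.34] M [-0.023  0.183  0.017]
q [-0.35  0.59  0.76  2.   -0.58  0.77 -0.81]
ax x [-1.    -0.002 -0.   ] y [ 0.  0. -1.] z [ 0.002 -1.    -0.   ] zyaw -89.88
```

Emit:
{"api": "arm_command", "payload": {
  "plan": [
    [[0,-0.01,0],[0,0,0]],
    [[0,-0.03,0],[0,0,0]],
    [[0,-0.055,0],[0,0,0]],
    [[0,-0.08,0],[0,0,0]],
    [[0,-0.1,0],[0,0,0]]
  ]
}}

```text
clock: 6.55
position: [0.5173, -0.1492, 0.1896]
ee_rot: [-0.001, 2.22, -2.22]
force: [1.0, -0.4, -1.2]
width: 0.283
```

```bash
python3 -c "
from mv import *
T=(.5445,.1385,-.085)
print('tray pt',tf(*T,[[.105,0,0.006]]))
st(); go([.516,0.135,.187],down(-4.87))
"
```

```text
tray pt [[0.64912092 0.12958574 0.006     ]]
t 6.55 pos [ 0.5173 -0.1492  0.1896] w 0.283 F [ 1.02 -0.42 -1.21] M [0.015 0.163 0.009]
q [-0.45  0.46  0.89  1.91 -0.43  0.97 -0.94]
ax x [-1.    -0.002 -0.001] y [ 0.001 -0.    -1.   ] z [ 0.002 -1.     0.   ] zyaw -89.9
shift [ 0.0009  0.0026 -0.2842] turn [-4.000e-02 -8.503e+01 -3.000e-02]
```

Emit:
{"api": "arm_command", "payload": {
  "plan": [
    [[0,0,-0.028],[0,-8.5,0]],
    [[0,0,-0.056],[0,-17,0]],
    [[0,0,-0.085],[0,-25.5,0]],
    [[0,0,-0.114],[0,-34,0]],
    [[0,0,-0.142],[0,-42.5,0]]
  ]
}}

```text
clock: 7.05
position: [0.5168, -0.0059, 0.1884]
ee_rot: [-0.701, 1.783, -1.783]
force: [-0.5, -0.5, -2.1]
width: 0.284
```

```bash
python3 -c "
from mv import *
st(); go([.649,0.1296,.187],down(-4.87))
"
```

```text
t 7.05 pos [ 0.5168 -0.0059  0.1884] w 0.284 F [-0.5  -0.48 -2.07] M [-0.108  0.106 -0.034]
q [-0.61  0.37  0.69  1.95 -0.29  0.92 -0.6 ]
ax x [-0.732 -0.681 -0.   ] y [ 0.  0. -1.] z [ 0.681 -0.732  0.   ] zyaw -47.04
shift [-0.1891  0.0015 -0.0091] turn [-2.000e-02 -4.217e+01 -2.000e-02]
```

Emit:
{"api": "arm_command", "payload": {
  "plan": [
    [[-0.038,0,-0.002],[0,-8.4,0]],
    [[-0.076,0,-0.004],[0,-16.8,0]],
    [[-0.113,0,-0.005],[0,-25.2,0]],
    [[-0.151,0,-0.007],[0,-33.6,0]],
    [[-0.189,0.0,-0.009],[0,-42.0,0]]
  ]
}}

```text
clock: 7.55
position: [0.6508, 0.1285, 0.1884]
ee_rot: [-1.166, 1.274, -1.274]
force: [0.3, 0.0, -2.1]
width: 0.278
```

Emit:
{"api": "arm_command", "payload": {
  "plan": [
    [[0,0,0],[0,0,0]],
    [[0,0,0],[0,0,0]]
  ]
}}

```text
clock: 7.75
position: [0.65, 0.1279, 0.1877]
ee_rot: [-1.164, 1.278, -1.279]
force: [-1.3, -0.9, -1.2]
width: 0.284
```

```bash
python3 -c "
from o import *
from mv import *
st(); go([.649,0.1296,.13],down(-4.87))
T=(.5445,.1385,-.085)
s=get_image('scene');t=get_image('top')
P=polys(T,(0.516,-.149,1.57),(.649,.1296,-.085),.114)[:4]
o,x,r=cur(); Z=x[2]-.003-.072
K=(x[0],x[1],np.radians(-4.87))
P+=[(tf(*K,box(.016,.224,Z+.036)),(255,0,255)),(tf(*K,[[0,-.0895,Z],[0,.0895,Z]]),(255,0,255)),(tf(*K,box(.016,.224,Z+.024)),(255,0,255))]
draw(s,P,'pics/s5.png',(275,140,465,290),4.2)
draw(t,P,'pics/t5.png',(225,150,405,280),4.4)
"
```

```text
t 7.75 pos [0.65   0.1279 0.1877] w 0.284 F [-1.26 -0.86 -1.24] M [-0.123  0.065 -0.016]
q [-0.56  0.57  0.45  1.57 -0.27  1.06 -0.14]
ax x [-0.094 -0.996  0.001] y [-0.    -0.001 -1.   ] z [ 0.996 -0.094 -0.   ] zyaw -5.38
shift [-0.0017  0.0577 -0.0012] turn [ 0.02 -0.51  0.05]
```

View pics/s5.png

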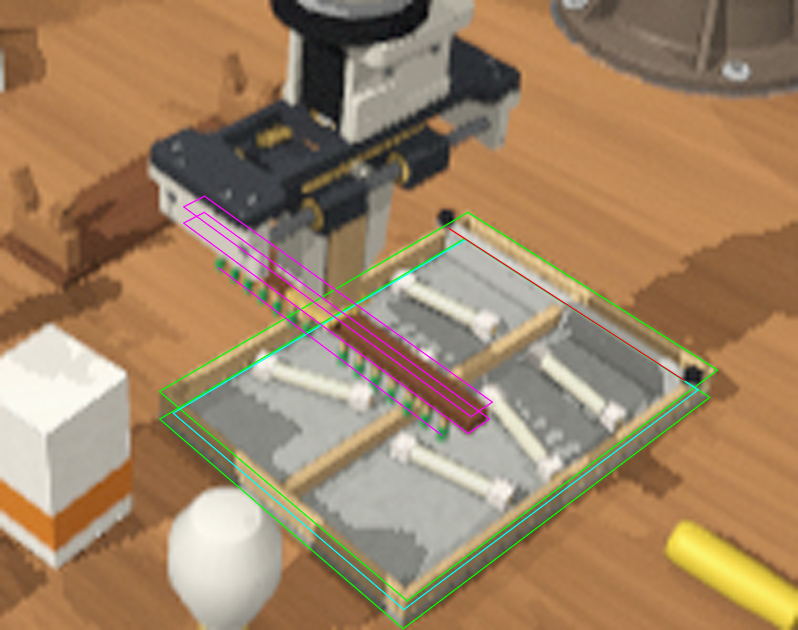

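View pics/t5.png

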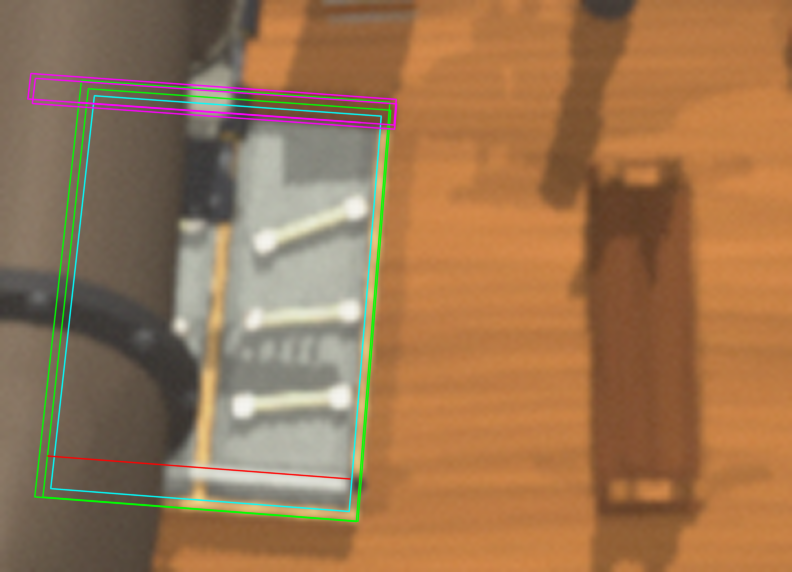

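Emit:
{"api": "arm_command", "payload": {
  "plan": [
    [[-0.001,0.02,-0.001],[0,-0.5,0]],
    [[-0.0015,0.045,-0.001],[0,-0.5,0]],
    [[-0.0015,0.065,-0.001],[0,-0.5,0]],
    [[-0.0015,0.08,-0.001],[0,-0.5,0]],
    [[-0.0015,0.09,-0.001],[0,-0.5,0]]
  ]
}}

```text
clock: 8.35
position: [0.6485, 0.1284, 0.097]
ee_rot: [-1.168, 1.273, -1.273]
force: [0.1, 0.0, -0.7]
width: 0.283
```

```bash
python3 -c "
from o import *
from mv import *
st(); go([.649,0.1296,.085],down(-4.87))
T=(.5445,.1385,-.085)
s=get_image('scene')
P=polys(T,(0.516,-.149,1.57),(.649,.1296,-.085),.114)[:4]
draw(s,P,'pics/s6.png',(275,140,465,290),4.2)
st()
"
```

```text
t 8.35 pos [0.6485 0.1284 0.097 ] w 0.283 F [ 0.06  0.01 -0.68] M [-0.073  0.109 -0.009]
q [-0.53  0.66  0.4   1.66 -0.32  0.89 -0.09]
ax x [-0.086 -0.996  0.001] y [-0.001 -0.001 -1.   ] z [ 0.996 -0.086 -0.001] zyaw -4.96
shift [-0.0013  0.012   0.0004] turn [ 0.05 -0.09  0.04]
t 8.4 pos [0.648  0.1285 0.0957] w 0.28 F [-0.92  0.68 -1.82] M [-0.017  0.109  0.003]
q [-0.53  0.66  0.4   1.66 -0.32  0.89 -0.09]
ax x [-0.086 -0.996  0.001] y [-0.002 -0.001 -1.   ] z [ 0.996 -0.086 -0.002] zyaw -4.94
```

View pics/s6.png

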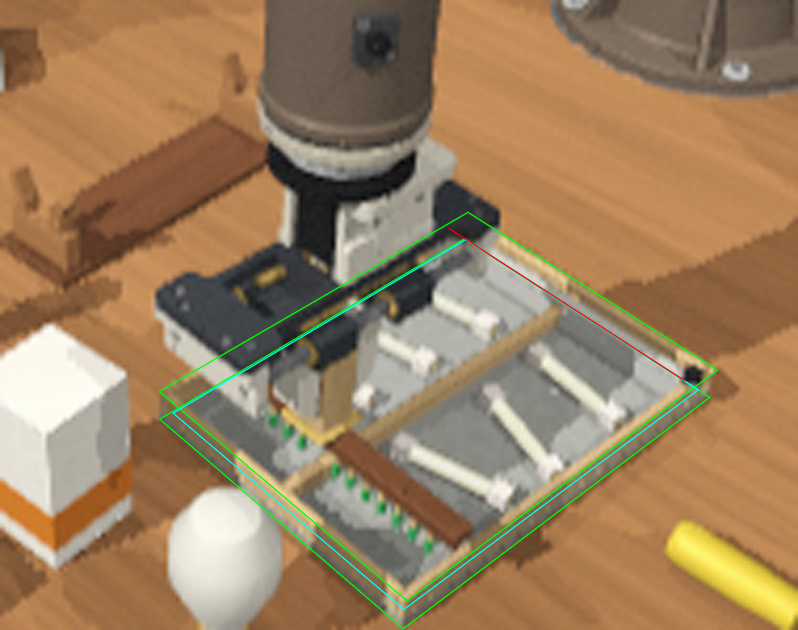

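The rake straddles the rib, with its tines over the empty strip and no lamp touching it: the bar runs from (275,400) to (465,535) in the crop. I'll lower it to about 3 mm above the floor and start combing.

Emit:
{"api": "arm_command", "payload": {
  "plan": [
    [[-0.001,0.005,0],[0,0,0]],
    [[-0.001,0.01,0],[0,0,0]],
    [[-0.001,0.0115,0],[0,0,0]],
    [[-0.001,0.0115,0],[0,0,0]]
  ]
}}

```text
clock: 8.8
position: [0.6494, 0.1303, 0.0864]
ee_rot: [-1.167, 1.271, -1.272]
force: [0.3, 0.0, -0.4]
width: 0.28
```

```bash
cat >> mv.py <<'E'
def avg(n=6):
    F=[];M=[]
    for i in range(n):
        t=get_image('top'); o=observe(); F.append(o['force']);M.append(o['ft_torque'])
    F=np.array(F);M=np.array(M); print('avgF',F.mean(0).round(2),'sd',F.std(0).round(2),'M',M.mean(0).round(3),M.std(0).round(3))
    r=R.from_rotvec(o['ee_rot']); print(' push (tool z)',r.inv().apply(F.mean(0)).round(2)); return o
TR=(.5445,.1385,-.085)
def inT():
    o,x,r=cur(); c,s=np.cos(TR[2]),np.sin(TR[2]); d=x[:2]-np.array(TR[:2]); print('in tray x,y',np.round([c*d[0]+s*d[1],-s*d[0]+c*d[1]],4),'z',x[2].round(4))
E
python3 -c "
from mv import *
avg(); st(); inT()"
```

```text
avgF [ 0.06 -0.01 -1.47] sd [0.67 0.62 0.51] M [-0.103  0.073 -0.005] [0.037 0.025 0.024]
 push (tool z) [0.   1.47 0.06]
t 9.1 pos [0.6494 0.1303 0.0865] w 0.283 F [ 0.59 -0.35 -0.89] M [-0.056  0.071  0.016]
q [-0.53  0.68  0.4   1.66 -0.32  0.87 -0.09]
ax x [-0.085 -0.996 -0.   ] y [ 0.  0. -1.] z [ 0.996 -0.085  0.   ] zyaw -4.88
in tray x,y [0.1052 0.0007] z 0.0865
```

Emit:
{"api": "arm_command", "payload": {
  "plan": [
    [[0,0.0015,-0.004],[0,0,0]],
    [[0,0.0015,-0.01],[0,0,0]],
    [[0,0.0015,-0.016],[0,0,0]],
    [[0,0.0015,-0.022],[0,0,0]],
    [[0,0.0015,-0.028],[0,0,0]]
  ]
}}

```text
clock: 9.6
position: [0.6207, 0.1328, 0.0848]
ee_rot: [-1.168, 1.272, -1.271]
force: [-0.2, -0.1, -2.0]
width: 0.283
```

Emit:
{"api": "arm_command", "payload": {
  "plan": [
    [[0,0,-0.006],[0,0,0]],
    [[0,0,-0.012],[0,0,0]],
    [[0,0,-0.018],[0,0,0]],
    [[0,0,-0.024],[0,0,0]],
    [[0,0,-0.03],[0,0,0]]
  ]
}}

```text
clock: 10.1
position: [0.591, 0.1352, 0.0848]
ee_rot: [-1.168, 1.272, -1.272]
force: [0.3, 0.2, -1.2]
width: 0.282
```

```bash
python3 -c "
from o import *
from mv import *
st(); inT()
s=get_image('scene')
draw(s,[],'pics/s7.png',(275,140,465,290),4.2)
"
```

```text
t 10.1 pos [0.591  0.1352 0.0848] w 0.282 F [ 0.28  0.23 -1.21] M [-0.201 -0.052 -0.002]
q [-0.58  0.6   0.4   1.81 -0.32  0.79 -0.11]
ax x [-0.085 -0.996 -0.   ] y [ 0.  0. -1.] z [ 0.996 -0.085  0.   ] zyaw -4.88
in tray x,y [0.0466 0.0007] z 0.0848
```

View pics/s7.png

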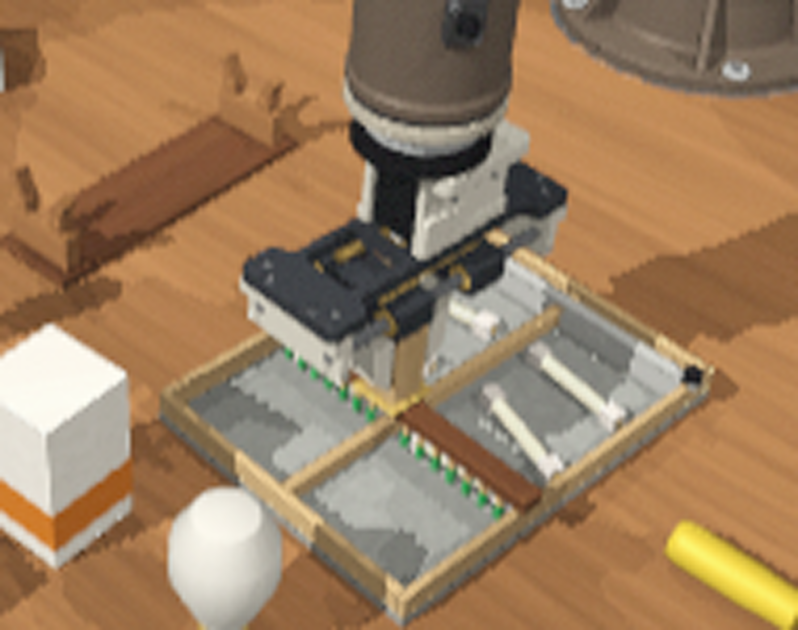

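Combing works: the bar is at (330–535, 370–500) in the crop and the lamps are being swept ahead of it. I'll continue.

Emit:
{"api": "arm_command", "payload": {
  "plan": [
    [[0,0,-0.006],[0,0,0]],
    [[0,0,-0.012],[0,0,0]],
    [[0,0,-0.018],[0,0,0]],
    [[0,0,-0.024],[0,0,0]],
    [[0,0,-0.03],[0,0,0]]
  ]
}}

```text
clock: 10.65
position: [0.5611, 0.1378, 0.0848]
ee_rot: [-1.168, 1.272, -1.272]
force: [0.8, -0.1, -1.0]
width: 0.281
```

Emit:
{"api": "arm_command", "payload": {
  "plan": [
    [[0,0,-0.006],[0,0,0]],
    [[0,0,-0.012],[0,0,0]],
    [[0,0,-0.018],[0,0,0]],
    [[0,0,-0.024],[0,0,0]],
    [[0,0,-0.03],[0,0,0]]
  ]
}}

```text
clock: 11.15
position: [0.5312, 0.1403, 0.0848]
ee_rot: [-1.168, 1.272, -1.272]
force: [1.1, 0.6, -1.4]
width: 0.277
```

Emit:
{"api": "arm_command", "payload": {
  "plan": [
    [[0,0,-0.005],[0,0,0]],
    [[0,0,-0.01],[0,0,0]],
    [[0,0,-0.015],[0,0,0]],
    [[0,0,-0.02],[0,0,0]],
    [[0,0,-0.025],[0,0,0]]
  ]
}}

```text
clock: 11.65
position: [0.5065, 0.1425, 0.0848]
ee_rot: [-1.168, 1.272, -1.272]
force: [1.1, -0.6, -0.4]
width: 0.279
```

```bash
python3 -c "
from o import *
from mv import *
st(); inT()
s=get_image('scene')
draw(s,[],'pics/s8.png',(275,140,465,290),4.2)
t=get_image('top')
draw(t,[],'pics/t8.png',(225,150,405,280),4.4)
avg(4)
"
```

```text
t 11.65 pos [0.5065 0.1425 0.0848] w 0.279 F [ 1.1  -0.6  -0.44] M [-0.181 -0.297 -0.018]
q [-0.67  0.5   0.4   2.01 -0.3   0.68 -0.16]
ax x [-0.085 -0.996 -0.   ] y [ 0.  0. -1.] z [ 0.996 -0.085  0.   ] zyaw -4.88
in tray x,y [-0.0382  0.0007] z 0.0848
avgF [-0.26  0.04 -1.4 ] sd [0.38 0.51 0.31] M [-0.089  0.009  0.012] [0.013 0.013 0.02 ]
 push (tool z) [-0.02  1.4  -0.26]
```

View pics/s8.png

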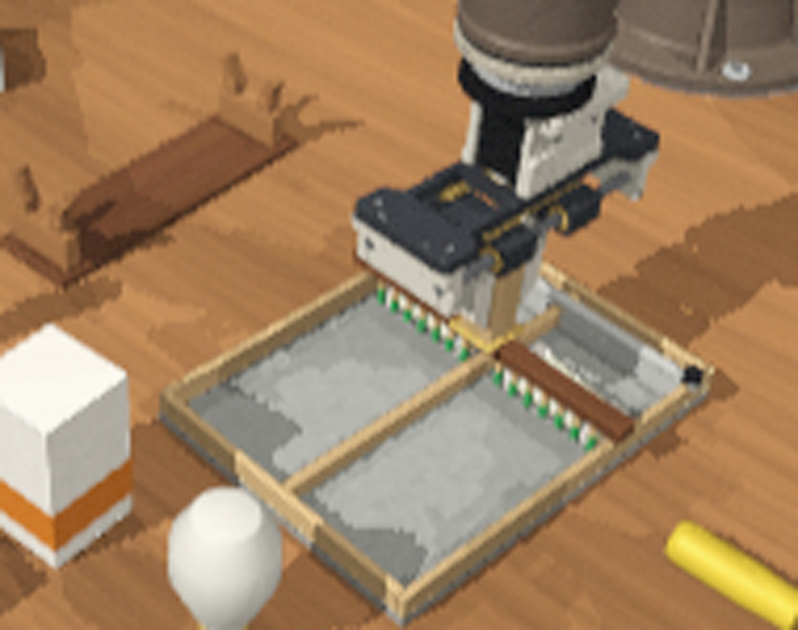

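View pics/t8.png

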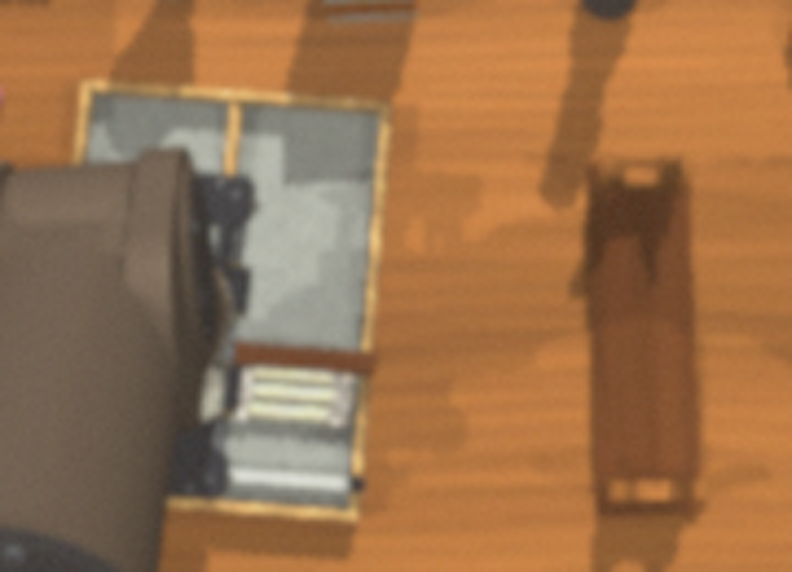

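The right-lane lamps sit together in front of the bar at (240–350, 370–425). There is no contact force yet and about 30 mm still to go, so I'll approach more slowly.

Emit:
{"api": "arm_command", "payload": {
  "plan": [
    [[0,0,-0.005],[0,0,0]],
    [[0,0,-0.01],[0,0,0]],
    [[0,0,-0.015],[0,0,0]],
    [[0,0,-0.02],[0,0,0]],
    [[0,0,-0.024],[0,0,0]]
  ]
}}

```text
clock: 12.45
position: [0.4823, 0.1445, 0.0848]
ee_rot: [-1.168, 1.272, -1.271]
force: [1.2, -0.3, -1.6]
width: 0.281
```

Emit:
{"api": "arm_command", "payload": {
  "plan": [
    [[0,0,-0.001],[0,0,0]],
    [[0,0,-0.002],[0,0,0]],
    [[0,0,-0.003],[0,0,0]],
    [[0,0,-0.004],[0,0,0]],
    [[0,0,-0.005],[0,0,0]]
  ]
}}

```text
clock: 12.95
position: [0.478, 0.1449, 0.0847]
ee_rot: [-1.167, 1.272, -1.272]
force: [1.3, -0.2, -0.6]
width: 0.282
```

```bash
python3 -c "
from o import *
from mv import *
st(); inT()
t=get_image('top')
draw(t,[],'pics/t9.png',(225,150,405,280),4.4)
avg(4)
"
```

```text
t 12.95 pos [0.478  0.1449 0.0847] w 0.282 F [ 1.28 -0.18 -0.56] M [-0.115 -0.219  0.029]
q [-0.71  0.47  0.41  2.08 -0.3   0.65 -0.19]
ax x [-0.085 -0.996 -0.   ] y [ 0.  0. -1.] z [ 0.996 -0.085  0.   ] zyaw -4.89
in tray x,y [-0.0668  0.0007] z 0.0847
avgF [ 0.54  0.25 -1.32] sd [0.36 0.37 0.18] M [-0.098 -0.103 -0.026] [0.023 0.021 0.026]
 push (tool z) [-0.3   1.32  0.52]
```

View pics/t9.png

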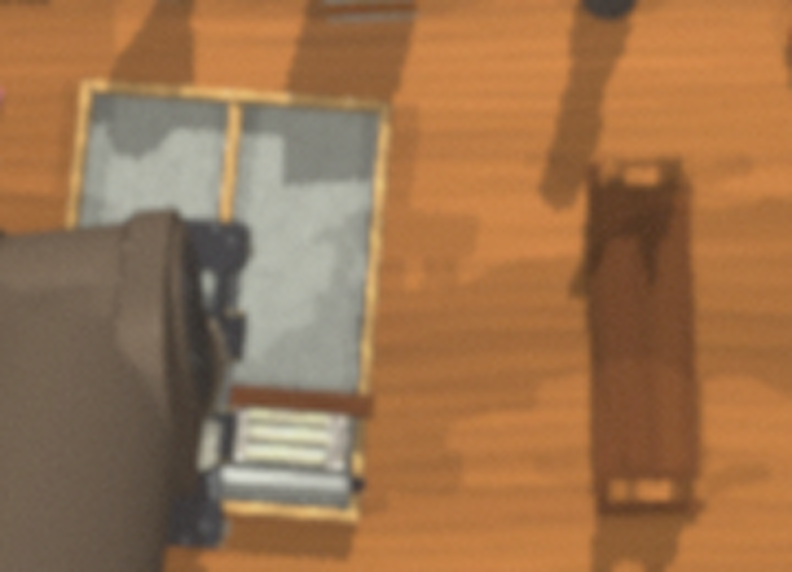

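Emit:
{"api": "arm_command", "payload": {
  "plan": [
    [[0,0,-0.001],[0,0,0]],
    [[0,0,-0.002],[0,0,0]],
    [[0,0,-0.002],[0,0,0]]
  ]
}}

```text
clock: 13.5
position: [0.4757, 0.1451, 0.0847]
ee_rot: [-1.168, 1.272, -1.272]
force: [1.0, 0.4, -1.5]
width: 0.279
```

```bash
python3 -c "
from mv import *
avg(3);inT()
"
```

```text
avgF [ 0.68  0.26 -0.73] sd [0.06 0.62 0.64] M [-0.115 -0.041 -0.015] [0.038 0.016 0.006]
 push (tool z) [-0.31  0.73  0.65]
in tray x,y [-0.0691  0.0007] z 0.0847
```

Emit:
{"api": "arm_command", "payload": {
  "plan": [
    [[0,0,-0.001],[0,0,0]],
    [[0,0,-0.002],[0,0,0]],
    [[0,0,-0.002],[0,0,0]]
  ]
}}

```text
clock: 13.95
position: [0.4737, 0.1453, 0.0847]
ee_rot: [-1.168, 1.272, -1.271]
force: [0.4, -0.5, -1.6]
width: 0.278
```

```bash
python3 -c "
from mv import *
o=avg(3);inT()
"
```

```text
avgF [ 0.19  0.2  -1.37] sd [0.61 0.44 0.23] M [-0.099 -0.023 -0.015] [0.032 0.039 0.047]
 push (tool z) [-0.21  1.37  0.17]
in tray x,y [-0.0711  0.0007] z 0.0847
```

Emit:
{"api": "arm_command", "payload": {
  "plan": [
    [[0,0,-0.001],[0,0,0]],
    [[0,0,-0.001],[0,0,0]],
    [[0,0,-0.001],[0,0,0]]
  ]
}}

```text
clock: 14.4
position: [0.4728, 0.1453, 0.0847]
ee_rot: [-1.168, 1.272, -1.272]
force: [0.6, 0.7, -1.2]
width: 0.283
```

```bash
python3 -c "
from mv import *
t=get_image('top')
draw(t,[],'pics/t10.png',(265,220,325,275),10)
o=avg(3);inT()
"
```

```text
avgF [ 0.04  0.03 -1.18] sd [0.25 0.65 0.28] M [-0.09   0.015  0.015] [0.018 0.019 0.022]
 push (tool z) [-0.03  1.18  0.04]
in tray x,y [-0.072   0.0007] z 0.0847
```

View pics/t10.png

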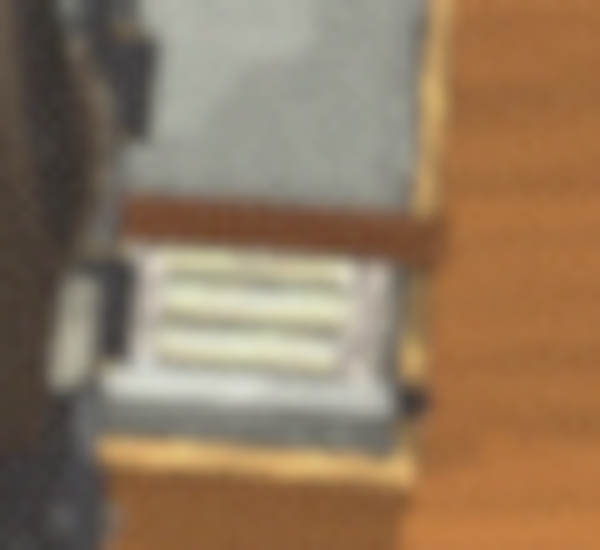

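The top crop shows the lamps' lowest base edge close to the stop bar (row ~370), with little or no gap and no push yet. I'll continue in 1 mm steps.

Emit:
{"api": "arm_command", "payload": {
  "plan": [
    [[0,0,-0.001],[0,0,0]],
    [[0,0,-0.001],[0,0,0]],
    [[0,0,-0.001],[0,0,0]]
  ]
}}

```text
clock: 14.9
position: [0.4721, 0.1454, 0.0848]
ee_rot: [-1.167, 1.271, -1.272]
force: [1.3, -0.3, -1.5]
width: 0.28
```

```bash
python3 -c "
from mv import *
o=avg(3);inT()
"
```

```text
avgF [ 1.32 -0.29 -2.62] sd [0.66 0.67 0.32] M [-0.125 -0.409  0.093] [0.028 0.025 0.024]
 push (tool z) [0.18 2.62 1.34]
in tray x,y [-0.0727  0.0008] z 0.0848
```

Emit:
{"api": "arm_command", "payload": {
  "plan": [
    [[0,0,-0.0003],[0,-0.4,0]],
    [[0,0,-0.0003],[0,-0.4,0]],
    [[0,0,-0.0003],[0,-0.4,0]]
  ]
}}

```text
clock: 15.35
position: [0.4718, 0.1455, 0.0848]
ee_rot: [-1.171, 1.266, -1.267]
force: [2.7, -0.4, -2.1]
width: 0.284
```

```bash
python3 -c "
from mv import *
o=avg(3);inT();st()
"
```

```text
avgF [ 2.43 -0.06 -1.25] sd [0.36 0.32 0.41] M [-0.121 -0.651  0.07 ] [0.028 0.027 0.012]
 push (tool z) [-0.13  1.26  2.43]
in tray x,y [-0.073   0.0008] z 0.0848
t 15.5 pos [0.4719 0.1455 0.0848] w 0.284 F [ 2.5   0.26 -1.69] M [-0.14  -0.681  0.084]
q [-0.71  0.46  0.4   2.09 -0.29  0.64 -0.19]
ax x [-0.078 -0.997 -0.   ] y [ 0.001  0.    -1.   ] z [ 0.997 -0.078  0.   ] zyaw -4.48
```

Emit:
{"api": "arm_command", "payload": {
  "plan": [
    [[0,0,0],[0,-0.4,0]],
    [[0,0,0],[0,-0.4,0]],
    [[0,0,0],[0,-0.4,0]]
  ]
}}

```text
clock: 15.8
position: [0.4717, 0.1455, 0.0848]
ee_rot: [-1.174, 1.261, -1.261]
force: [2.2, 0.0, -0.9]
width: 0.285
```

```bash
python3 -c "
from mv import *
o=avg(3);inT();st()
"
```

```text
avgF [ 2.63  0.21 -0.98] sd [0.42 0.57 0.05] M [-0.06  -0.671  0.041] [0.009 0.006 0.031]
 push (tool z) [-0.4   0.98  2.61]
in tray x,y [-0.0731  0.0008] z 0.0848
t 15.95 pos [0.4717 0.1455 0.0848] w 0.286 F [ 2.74  0.39 -0.98] M [-0.07  -0.672  0.08 ]
q [-0.71  0.46  0.4   2.09 -0.29  0.64 -0.18]
ax x [-0.071 -0.997 -0.   ] y [ 0.  0. -1.] z [ 0.997 -0.071  0.   ] zyaw -4.08
```

Emit:
{"api": "arm_command", "payload": {
  "plan": [
    [[0,0,0],[0,-0.4,0]],
    [[0,0,0],[0,-0.4,0]],
    [[0,0,0],[0,-0.4,0]]
  ]
}}

```text
clock: 16.25
position: [0.4716, 0.1455, 0.0847]
ee_rot: [-1.178, 1.256, -1.256]
force: [2.8, 0.7, -0.2]
width: 0.278
```

```bash
python3 -c "
from mv import *
o=avg(3);inT();s=get_image('scene'); draw(s,[],'pics/s11.png',(365,170,455,250),8)
"
```

```text
avgF [ 1.54  0.43 -1.16] sd [0.22 0.1  0.19] M [ 0.057 -0.547  0.05 ] [0.024 0.018 0.005]
 push (tool z) [-0.53  1.16  1.51]
in tray x,y [-0.0733  0.0008] z 0.0847
```

View pics/s11.png

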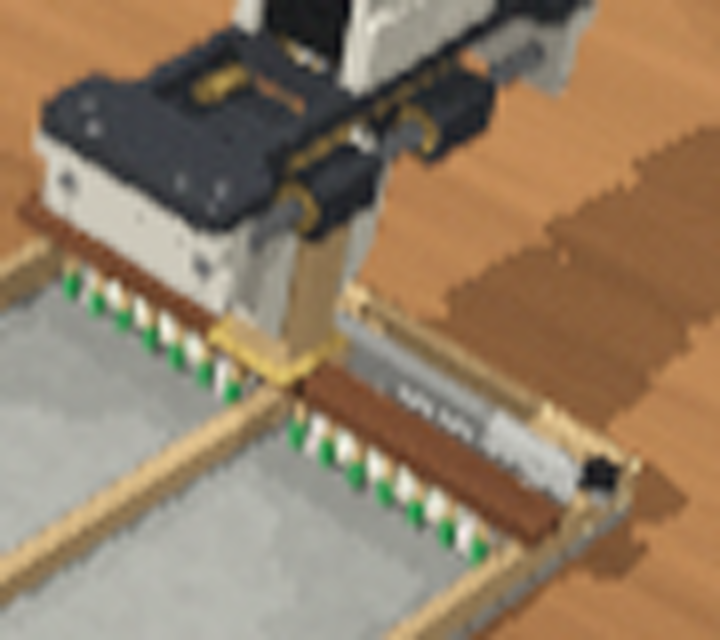

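Emit:
{"api": "arm_command", "payload": {
  "plan": [
    [[0,0,-0.0005],[0,-0.4,0]],
    [[0,0,-0.0005],[0,-0.4,0]],
    [[0,0,-0.0005],[0,-0.4,0]]
  ]
}}

```text
clock: 16.75
position: [0.4713, 0.1455, 0.0848]
ee_rot: [-1.181, 1.251, -1.251]
force: [2.6, 0.8, -2.0]
width: 0.279
```

```bash
python3 -c "
from mv import *
o=avg(3);inT();st()
"
```

```text
avgF [ 3.1   0.44 -1.73] sd [0.75 0.2  0.5 ] M [ 0.079 -0.823  0.097] [0.024 0.029 0.019]
 push (tool z) [-0.62  1.73  3.06]
in tray x,y [-0.0736  0.0008] z 0.0848
t 16.9 pos [0.4713 0.1455 0.0848] w 0.28 F [ 4.01  0.3  -1.59] M [ 0.108 -0.863  0.071]
q [-0.71  0.46  0.4   2.09 -0.29  0.64 -0.17]
ax x [-0.057 -0.998 -0.   ] y [ 0.  0. -1.] z [ 0.998 -0.057  0.   ] zyaw -3.28
```

```bash
cat > ov.py <<'E'
from o import *
from mv import *
import sys
fn=sys.argv[1]; yaws=[float(a) for a in sys.argv[2:]]
s=get_image('scene'); o,x,r=cur(); Z=x[2]-.0757
P=[]
for yw,col in zip(yaws,[(255,0,255),(255,255,0)]):
    K=(x[0],x[1],np.radians(yw))
    P+=[(tf(*K,box(.016,.224,Z+.036)),col)]
draw(s,P,fn,(365,170,455,250),8)
draw(s,[],fn[:-4]+'r.png',(365,170,455,250),8)
E
python3 ov.py pics/s12.png -3.28 -4.88
```

```text
(no output)
```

View pics/s12.png

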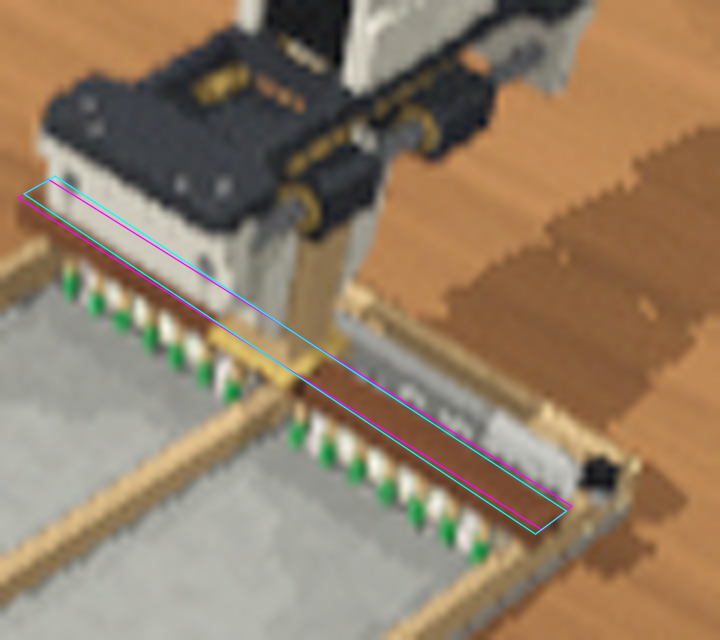

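Emit:
{"api": "arm_command", "payload": {
  "plan": [
    [[0,0,0],[0,-0.4,0]],
    [[0,0,0],[0,-0.8,0]],
    [[0,0,0],[0,-0.8,0]]
  ]
}}

```text
clock: 17.25
position: [0.4711, 0.1455, 0.0847]
ee_rot: [-1.188, 1.241, -1.241]
force: [2.9, 1.5, -1.2]
width: 0.283
```

```bash
python3 -c "
from mv import *
o=avg(4);inT();st()
"
```

```text
avgF [ 2.84  1.34 -1.18] sd [0.4  0.37 0.63] M [ 0.201 -0.702 -0.128] [0.018 0.012 0.029]
 push (tool z) [-1.46  1.18  2.78]
in tray x,y [-0.0737  0.0007] z 0.0847
t 17.45 pos [0.4711 0.1455 0.0847] w 0.281 F [ 2.75  0.77 -0.83] M [ 0.192 -0.721 -0.172]
q [-0.71  0.46  0.39  2.09 -0.29  0.64 -0.16]
ax x [-0.043 -0.999 -0.   ] y [-0.  0. -1.] z [ 0.999 -0.043 -0.   ] zyaw -2.49
```

Both rows now carry load: the moment changed sign between yaw -3.3° and -2.5°. I'll balance between those and bring the push to about 4 N.

Emit:
{"api": "arm_command", "payload": {
  "plan": [
    [[-0.0003,0,-0.0002],[0,0.35,0]],
    [[-0.0003,0,-0.0002],[0,0.35,0]],
    [[-0.0003,0,-0.0002],[0,0.35,0]]
  ]
}}

```text
clock: 17.75
position: [0.471, 0.1456, 0.0847]
ee_rot: [-1.185, 1.245, -1.246]
force: [3.4, -0.3, -0.7]
width: 0.278
```

```bash
python3 -c "
from mv import *
o=avg(4);inT();st()
"
```

```text
avgF [ 3.27 -0.3  -1.27] sd [0.33 0.29 0.25] M [-0.272 -0.935  0.102] [0.026 0.017 0.017]
 push (tool z) [0.14 1.27 3.28]
in tray x,y [-0.0738  0.0009] z 0.0847
t 17.95 pos [0.471  0.1456 0.0847] w 0.281 F [ 3.7  -0.69 -1.11] M [-0.31  -0.925  0.131]
q [-0.71  0.46  0.4   2.09 -0.29  0.64 -0.16]
ax x [-0.049 -0.999  0.   ] y [ 0. -0. -1.] z [ 0.999 -0.049  0.   ] zyaw -2.83
```

Emit:
{"api": "arm_command", "payload": {
  "plan": [
    [[0,0,-0.0001],[0,-0.15,0]],
    [[0,0,-0.0001],[0,-0.15,0]],
    [[0,0,-0.0001],[0,-0.15,0]]
  ]
}}

```text
clock: 18.25
position: [0.471, 0.1457, 0.0848]
ee_rot: [-1.186, 1.243, -1.244]
force: [4.6, -0.5, -2.0]
width: 0.281
```

```bash
python3 -c "
from mv import *
o=avg(6);inT();st()
"
```

```text
avgF [ 4.16 -0.89 -1.61] sd [0.36 0.68 0.57] M [-0.465 -1.157  0.035] [0.036 0.034 0.015]
 push (tool z) [0.69 1.61 4.19]
in tray x,y [-0.0739  0.0009] z 0.0847
t 18.55 pos [0.471  0.1457 0.0847] w 0.283 F [ 4.6  -0.51 -1.56] M [-0.456 -1.193  0.047]
q [-0.71  0.46  0.4   2.09 -0.29  0.64 -0.16]
ax x [-0.047 -0.999  0.   ] y [ 0. -0. -1.] z [ 0.999 -0.047  0.   ] zyaw -2.68
```

4.2 N (about 425 g), balanced between the lanes. I'll hold briefly.

Emit:
{"api": "arm_command", "payload": {
  "plan": [
    [[0,0,0],[0,0,0]],
    [[0,0,0],[0,0,0]],
    [[0,0,0],[0,0,0]],
    [[0,0,0],[0,0,0]],
    [[0,0,0],[0,0,0]]
  ]
}}

```text
clock: 19.05
position: [0.4709, 0.1457, 0.0848]
ee_rot: [-1.186, 1.243, -1.244]
force: [4.6, -1.5, -1.6]
width: 0.277
```

```bash
python3 -c "
from mv import *
o=avg(4);inT()
"
```

```text
avgF [ 4.56 -1.39 -1.71] sd [0.21 0.37 0.29] M [-0.583 -1.273  0.024] [0.028 0.017 0.027]
 push (tool z) [1.17 1.71 4.62]
in tray x,y [-0.0739  0.0009] z 0.0848
```

Emit:
{"api": "arm_command", "payload": {
  "plan": [
    [[0,0,0.001],[0,0,0]],
    [[0,0,0.003],[0,0,0]],
    [[0,0,0.008],[0,0,0]],
    [[0,0,0.015],[0,0,0]],
    [[0,0,0.025],[0,0,0]]
  ]
}}

```text
clock: 19.75
position: [0.4959, 0.1447, 0.0846]
ee_rot: [-1.188, 1.244, -1.243]
force: [0.6, 0.5, -1.3]
width: 0.282
```

```bash
python3 -c "
from mv import *
st(); inT()
s=get_image('scene'); draw(s,[],'pics/s13.png',(345,160,455,250),7)
t=get_image('top'); draw(t,[],'pics/t13.png',(225,200,325,280),7)
"
```

```text
t 19.75 pos [0.4959 0.1447 0.0846] w 0.282 F [ 0.61  0.5  -1.27] M [-0.068  0.082 -0.031]
q [-0.68  0.49  0.39  2.04 -0.29  0.67 -0.14]
ax x [-0.046 -0.999 -0.   ] y [-0.001  0.    -1.   ] z [ 0.999 -0.046 -0.001] zyaw -2.66
in tray x,y [-0.049   0.0021] z 0.0846
```

View pics/s13.png

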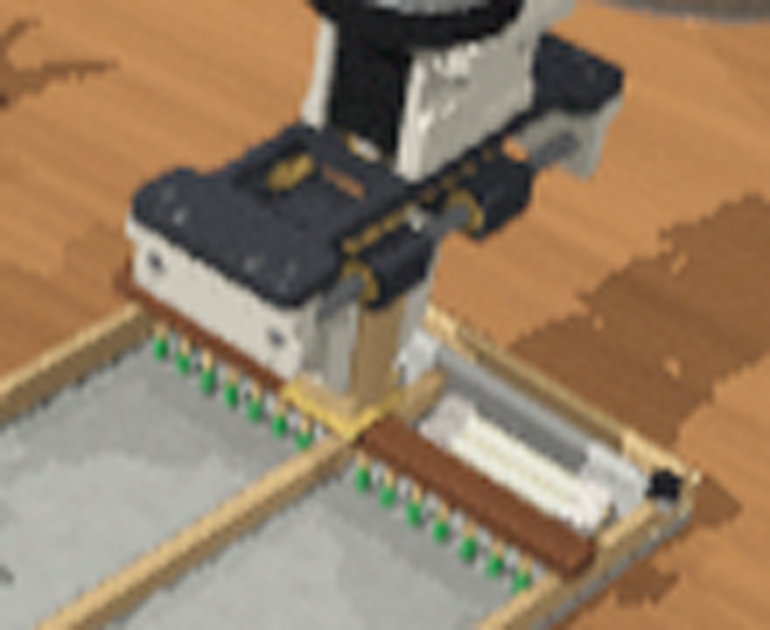

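View pics/t13.png

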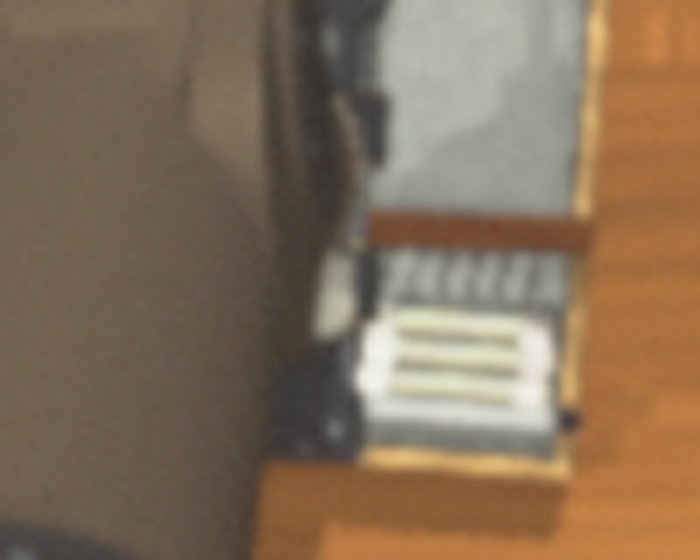

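The rake is free of the lamps, and both visible rows lie flat against the bar. I'll lift and go back to the rest.

Emit:
{"api": "arm_command", "payload": {
  "plan": [
    [[0,-0.015,0.003],[0,0,0]],
    [[0,-0.04,0.003],[0,0,0]],
    [[0,-0.065,0.003],[0,0,0]],
    [[0,-0.09,0.003],[0,0,0]],
    [[0,-0.105,0.003],[0,0,0]]
  ]
}}

```text
clock: 20.35
position: [0.4993, 0.1444, 0.1914]
ee_rot: [-1.185, 1.243, -1.244]
force: [0.4, -0.1, -1.1]
width: 0.281
```

```bash
python3 -c "
from mv import *
st(); go([.5173,-.1489,.1877],down(-89.88))
"
```

```text
t 20.35 pos [0.4993 0.1444 0.1914] w 0.281 F [ 0.43 -0.07 -1.1 ] M [-0.052  0.011 -0.031]
q [-0.75  0.34  0.47  1.93 -0.19  0.91 -0.23]
ax x [-0.047 -0.999 -0.001] y [ 0.001  0.001 -1.   ] z [ 0.999 -0.047  0.001] zyaw -2.7
shift [0.2922 0.0036 0.0318] turn [-2.000e-02  8.718e+01 -9.000e-02]
```

Emit:
{"api": "arm_command", "payload": {
  "plan": [
    [[0.029,0,0.003],[0,8.4,0]],
    [[0.058,0,0.006],[0,16.8,0]],
    [[0.087,0,0.009],[0,25.2,0]],
    [[0.116,0,0.012],[0,33.6,0]],
    [[0.145,0,0.015],[0,42,0]]
  ]
}}

```text
clock: 20.85
position: [0.5068, -0.0022, 0.1898]
ee_rot: [-0.729, 1.761, -1.76]
force: [-0.4, 0.6, -1.5]
width: 0.284
```

```bash
python3 -c "
from mv import *
st(); go([.5173,-.1489,.1877],down(-89.88))
"
```

```text
t 20.85 pos [ 0.5068 -0.0022  0.1898] w 0.284 F [-0.43  0.63 -1.54] M [-0.119  0.089  0.01 ]
q [-0.63  0.35  0.69  1.97 -0.28  0.91 -0.58]
ax x [-0.707 -0.707 -0.   ] y [-0.  0. -1.] z [ 0.707 -0.707 -0.   ] zyaw -45.02
shift [0.0963 0.002  0.1112] turn [2.000e-02 4.486e+01 0.000e+00]
```

Emit:
{"api": "arm_command", "payload": {
  "plan": [
    [[0.019,0,0.022],[0,8.5,0]],
    [[0.038,0,0.044],[0,17,0]],
    [[0.058,0,0.067],[0,25.5,0]],
    [[0.077,0,0.089],[0,34,0]],
    [[0.096,0,0.111],[0,42.5,0]]
  ]
}}

```text
clock: 21.35
position: [0.5183, -0.1484, 0.1897]
ee_rot: [-0.048, 2.2, -2.199]
force: [0.9, -0.2, -2.2]
width: 0.279
```

Emit:
{"api": "arm_command", "payload": {
  "plan": [
    [[0,0,0],[0,2.3,0]],
    [[0,0,0],[0,2.3,0]],
    [[0,0,0],[0,2.3,0]]
  ]
}}

```text
clock: 21.65
position: [0.5183, -0.1468, 0.1895]
ee_rot: [-0.013, 2.217, -2.215]
force: [0.6, 0.1, -1.6]
width: 0.283
```

```bash
python3 -c "
from o import *
from mv import *
st(); go([.5173,-.1489,.1877],down(-89.88))
o,x,r=cur(); Z=x[2]-.0757; K=(x[0]-.0014,x[1],np.radians(90.1))
P=[(tf(*K,box(.016,.224,Z+.036)),(255,0,255)),(tf(*K,box(.016,.224,Z+.024)),(255,0,255))]
s=get_image('scene'); draw(s,P,'pics/s14.png',(265,110,455,260),4.2)
t=get_image('top'); draw(t,[],'pics/t14.png',(225,150,325,280),6)
"
```

```text
t 21.65 pos [ 0.5183 -0.1468  0.1895] w 0.283 F [ 0.62  0.13 -1.59] M [-0.059  0.171 -0.012]
q [-0.46  0.46  0.89  1.91 -0.43  0.98 -0.93]
ax x [-1.    -0.011  0.001] y [-0.001  0.001 -1.   ] z [ 0.011 -1.    -0.001] zyaw -89.35
shift [0.001  0.0018 0.0021] turn [0.03 0.53 0.04]
```

View pics/s14.png

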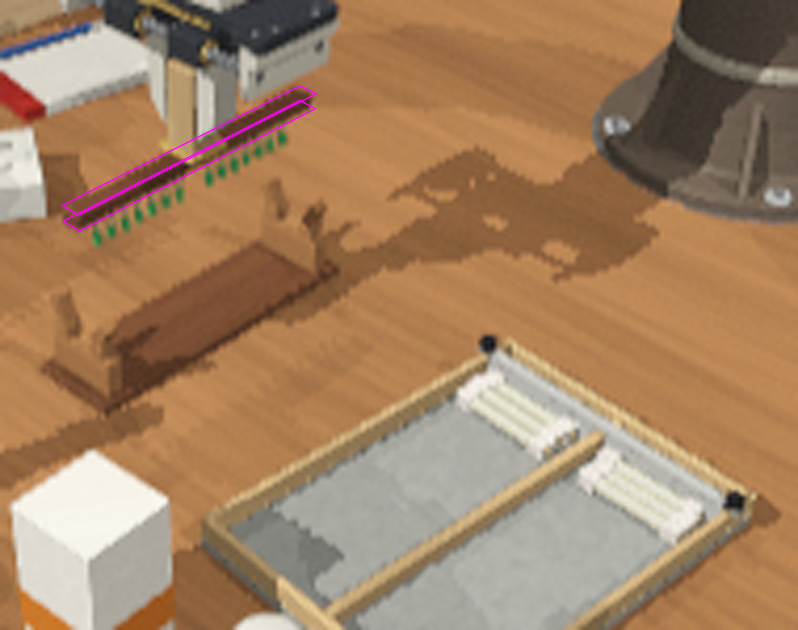

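View pics/t14.png

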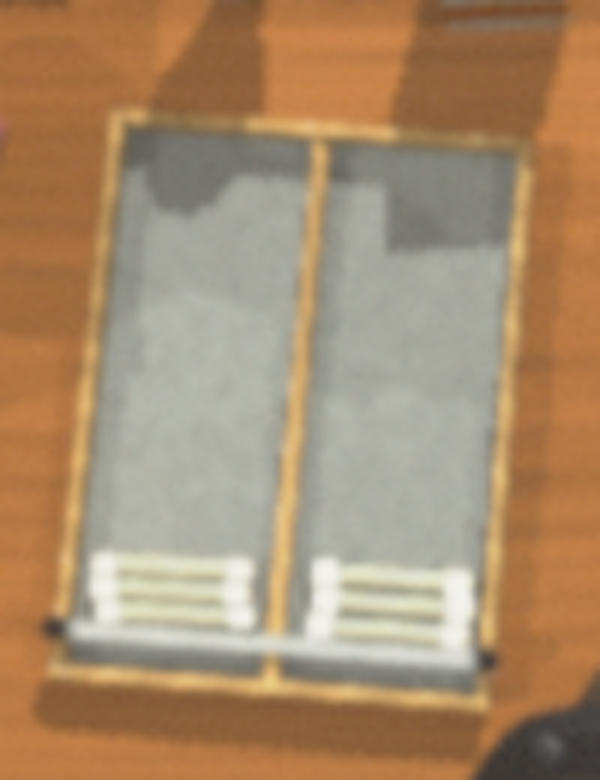

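Both rows of three are against the bar and parallel: crop (95–255, 550–630) and (310–470, 560–645). The rake overlay agrees with the picture. I'll lower it into the rest.

Emit:
{"api": "arm_command", "payload": {
  "plan": [
    [[0,0.01,0.002],[0,0.4,0]],
    [[0,0.03,0.002],[0,0.4,0]],
    [[0,0.05,0.002],[0,0.4,0]],
    [[0,0.062,0.002],[0,0.4,0]],
    [[0,0.062,0.002],[0,0.4,0]]
  ]
}}

```text
clock: 22.25
position: [0.5174, -0.1488, 0.126]
ee_rot: [0.006, -2.222, 2.221]
force: [0.0, 0.4, -1.1]
width: 0.283
```

```bash
python3 -c "
from o import *
from mv import *
s=get_image('scene'); draw(s,[],'pics/s15.png',(265,140,365,220),7)
s=get_image('scene')
st(); go([.5173,-.1489,.0877],down(-89.88))
"
```

```text
t 22.35 pos [ 0.5185 -0.1496  0.1278] w 0.279 F [-1.14 -0.44 -0.1 ] M [-0.061  0.147 -0.007]
q [-0.39  0.54  0.82  1.97 -0.52  0.86 -0.86]
ax x [-1.    -0.002  0.   ] y [-0. -0. -1.] z [ 0.002 -1.     0.   ] zyaw -89.89
shift [ 0.0012  0.0402 -0.0007] turn [-0.01 -0.01  0.01]
```

View pics/s15.png

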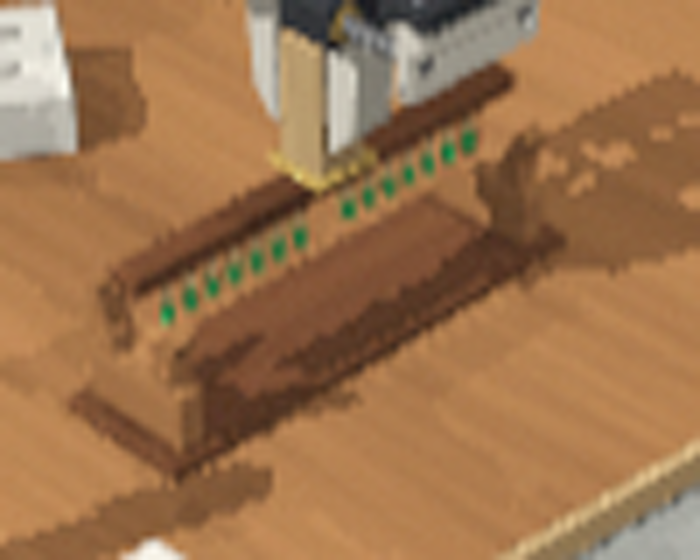

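Emit:
{"api": "arm_command", "payload": {
  "plan": [
    [[0,0.01,0],[0,0,0]],
    [[0,0.02,0],[0,0,0]],
    [[0,0.028,0],[0,0,0]],
    [[0,0.034,0],[0,0,0]],
    [[0,0.036,0],[0,0,0]]
  ]
}}

```text
clock: 22.85
position: [0.518, -0.1493, 0.0909]
ee_rot: [-0.003, 2.221, -2.221]
force: [-0.8, 0.4, -1.6]
width: 0.277
```

```bash
python3 -c "
from o import *
from mv import *
s=get_image('scene'); draw(s,[],'pics/s16.png',(265,140,365,220),7)
avg(3)
st(); go([.5173,-.1489,.0877],down(-89.88))
"
```

```text
avgF [-0.16 -0.11 -1.07] sd [0.53 0.25 0.48] M [-0.058  0.151 -0.004] [0.019 0.02  0.026]
 push (tool z) [0.16 1.07 0.11]
t 23.05 pos [ 0.5186 -0.1495  0.0919] w 0.279 F [-0.72 -0.3  -1.71] M [-0.032  0.174 -0.029]
q [-0.35  0.59  0.77  2.   -0.58  0.79 -0.81]
ax x [-1.    -0.002 -0.   ] y [ 0. -0. -1.] z [ 0.002 -1.     0.   ] zyaw -89.88
shift [ 0.0013  0.0042 -0.0006] turn [-0.01 -0.   -0.01]
```

View pics/s16.png

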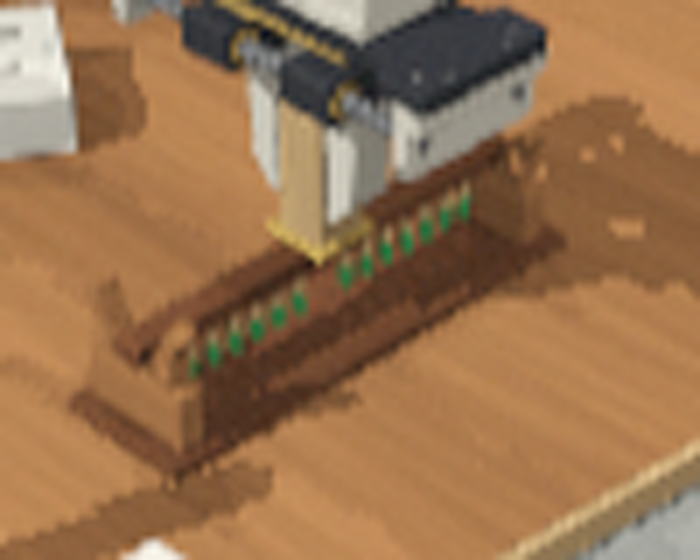

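Emit:
{"api": "arm_command", "payload": {
  "plan": [
    [[0.001,0.002,-0.0005],[0,0,0]],
    [[0.001,0.003,-0.0005],[0,0,0]],
    [[0.001,0.0036,-0.0005],[0,0,0]],
    [[0.001,0.0036,-0.0005],[0,0,0]]
  ]
}}

```text
clock: 23.45
position: [0.5174, -0.1488, 0.0881]
ee_rot: [-0.002, 2.22, -2.22]
force: [0.0, 0.0, -1.8]
width: 0.284
```

```bash
python3 -c "
from mv import *
avg(3)
st(); go([.5173,-.1489,.0877],down(-89.88))
"
```

```text
avgF [-0.13  0.37 -1.66] sd [0.45 0.14 0.42] M [-0.057  0.193 -0.001] [0.009 0.042 0.023]
 push (tool z) [ 0.13  1.66 -0.37]
t 23.6 pos [ 0.5175 -0.1489  0.0882] w 0.284 F [-0.76  0.38 -1.07] M [-0.051  0.172  0.026]
q [-0.35  0.59  0.76  2.   -0.58  0.78 -0.81]
ax x [-1.    -0.002 -0.   ] y [ 0. -0. -1.] z [ 0.002 -1.     0.   ] zyaw -89.88
shift [ 0.0002  0.0005 -0.    ] turn [-0.    0.   -0.01]
```

Not resting yet, because the weight is still carried. I'll go down another millimetre.

Emit:
{"api": "arm_command", "payload": {
  "plan": [
    [[0,0.0005,0],[0,0,0]],
    [[0,0.001,0],[0,0,0]],
    [[0,0.001,0],[0,0,0]]
  ]
}}

```text
clock: 23.9
position: [0.5175, -0.149, 0.0877]
ee_rot: [-0.002, 2.221, -2.22]
force: [-3.2, 1.9, 7.2]
width: 0.281
```

```bash
python3 -c "
from mv import *
avg(3)
st()
"
```

```text
avgF [-2.03  1.22  7.56] sd [0.91 0.37 0.33] M [0.222 0.712 0.022] [0.023 0.018 0.021]
 push (tool z) [ 2.02 -7.56 -1.23]
t 24.05 pos [ 0.5175 -0.149   0.0877] w 0.282 F [-3.06  1.7   7.34] M [0.225 0.69  0.011]
q [-0.35  0.59  0.76  2.   -0.58  0.78 -0.81]
ax x [-1.    -0.002 -0.   ] y [ 0.  0. -1.] z [ 0.002 -1.    -0.   ] zyaw -89.88
```

Emit:
{"api": "arm_command", "payload": {
  "plan": [
    [[0,-0.0004,0],[0,0,0]],
    [[0,-0.0004,0],[0,0,0]]
  ]
}}

```text
clock: 24.25
position: [0.5175, -0.1489, 0.0877]
ee_rot: [-0.002, 2.22, -2.22]
force: [-0.7, -0.5, 3.1]
width: 0.283
```

Emit:
{"api": "arm_command", "payload": {
  "plan": [
    [[0,0,0],[0,0,0]],
    [[0,0,0],[0,0,0]],
    [[0,0,0],[0,0,0]],
    [[0,0,0],[0,0,0]],
    [[0,0,0],[0,0,0]]
  ],
  "fingers": -1
}}

```text
clock: 24.75
position: [0.5175, -0.1489, 0.0875]
ee_rot: [-0.002, 2.22, -2.22]
force: [0.4, -0.9, 0.0]
width: 0.669
```

Emit:
{"api": "arm_command", "payload": {
  "plan": [
    [[0,0,0],[0,0,0]],
    [[0,-0.01,0],[0,0,0]],
    [[0,-0.03,0],[0,0,0]],
    [[0,-0.06,0],[0,0,0]],
    [[0,-0.1,0],[0,0,0]]
  ]
}}

```text
clock: 25.25
position: [0.5165, -0.1488, 0.1882]
ee_rot: [0.005, -2.221, 2.221]
force: [0.9, -0.4, 0.4]
width: 0.997
```

Emit:
{"api": "arm_command", "payload": {
  "plan": [
    [[0,-0.03,0],[0,0,0]],
    [[0,-0.06,0],[0,0,0]],
    [[0,-0.06,0],[0,0,0]]
  ]
}}

```text
clock: 25.55
position: [0.5191, -0.1502, 0.2518]
ee_rot: [0.005, 2.217, -2.218]
force: [-0.2, -0.1, 0.8]
width: 1.0
```

```bash
python3 -c "
from o import *
from mv import *
st()
K=(.516,-.149,1.5708)
s=get_image('scene'); draw(s,polys(TR,K,K,.114)[-2:],'pics/s17.png',(265,110,455,260),4.2)
t=get_image('top'); draw(t,[],'pics/t17.png',(225,110,425,280),4)
cv2.imwrite('pics/s17f.png',s['color'][:,:,::-1])
"
```

```text
t 25.55 pos [ 0.5191 -0.1502  0.2518] w 1.0 F [-0.19 -0.11  0.77] M [ 0.014  0.18  -0.001]
q [-0.51  0.39  0.95  1.83 -0.36  1.1  -1.  ]
ax x [-1.    -0.002 -0.006] y [ 0.006 -0.001 -1.   ] z [ 0.002 -1.     0.001] zyaw -89.91
```

View pics/s17.png

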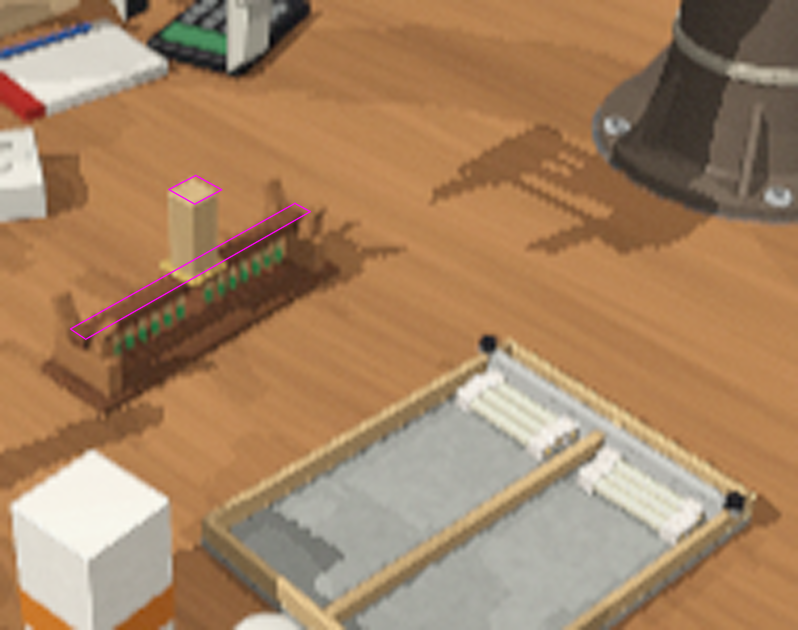

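View pics/t17.png

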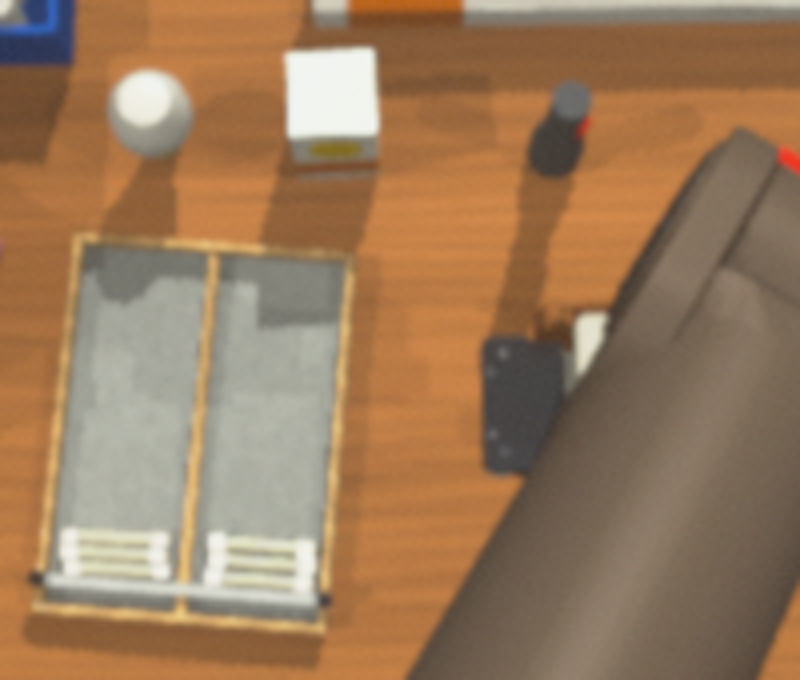

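View pics/s17f.png

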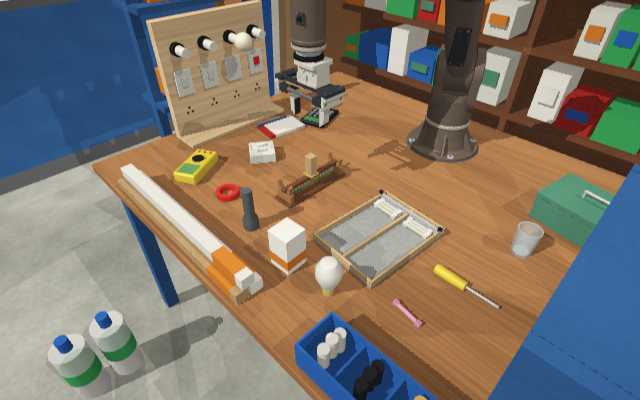

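The rake is home: its handle is at the same pixels as at the start, (310,163) in the scene view. Both rows of three lie at the bar, every other object looks unmoved, and the gripper is open and clear.

```bash
python3 -c "
from cell import *
print(sign_off(), observe()['clock'])"
```

```text
the job is handed in; nothing more can be done
the job is handed in; nothing more can be done
```

I handed the job in at about 25.7 s of the 67 s allowed. The lamps are combed into two rows of three against the stop bar, and the rake is back in its rest.

- **Combing:** I set the rake down in the empty strip beyond the lamps and drew it towards the bar. The tips stayed about 3 mm off the floor, estimated from the arm position.
- **Pressing:** The row in the right-hand lane was slightly deeper than the other and met the rake first. I turned the rake about 2° until the wrist moment showed both rows sharing the load. I then held that for about 1 s. The averaged push was 4.2 N, creeping up to 4.6 N (about 425–470 g), under the 600 g limit. Single force readings vary by about ±0.5 N.
- **Sideways force:** While pressing, a friction force of up to about 1.4 N built up along the bar. It went away when I backed off.
- **Putting back:** The rake touched down with a brief downward load of about 7.5 N, which I eased before opening the gripper.

In the last pictures from both cameras, both rows are straight, parallel and against the bar, with no gap I can see. One pixel is about 2.7 mm, so smaller gaps would not show. The rake's handle is at its starting pixels. The other objects on the counter look unmoved where they show, though the arm hides part of the top view. Nothing in these last checks failed or disagreed.

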